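# Shut the evidence case and lock its hasp with the ball-lock pin

### The job

Press the lid of the grey evidence case fully down, then take the ball-lock pin by its flange with the red thumb button held in, feel for the hole and slide the pin gently from the right through both keeper ears and the lid tongue between them until its collar seats on the ear. Let go so that the button springs out and the pin is locked, and leave the two parcels and the roll of tape where they lie.

Things in the scene. Friction and masses are not known exactly. Their poses are not given: they have to be found in the camera images.
- case: Grey evidence case, fixed, 260 (x) x 380 (y) x 130 mm high plus 20 mm lid. Origin: underside centre. Its x points away from the robot, z up; the front wall at x = -130 mm carries the steel keeper, two ears 6 mm thick and 14 mm apart, standing in planes across y at y = -13..-7 and 7..13 mm, reaching 50 mm out of the wall.
- keeper_mid (a point): Point midway between the ears, 34 mm before the wall, 97 mm up; axes as the case, y along the ears' hole line. x and y are true, the height is not: the keeper is screwed on through upright slots and is set so that its 11.5 mm holes lie anywhere from 3 to 19 mm ABOVE this point, which is not measured; feel for it. The ears' flat tops are 17 mm above their hole line.
- lid_front (a point): Point on the lid's top, 20 mm behind its front edge, 100 mm to the right (-y) of the tongue: flat space to press on; axes as the case when shut, z the lid's normal. The lid starts ajar by 0.22-0.5 rad, hinged at the case's back top edge; a stiff hinge keeps it where it is left; 1 to 4 N down at its front edge shuts it on a hard stop. Shut, its top is 150 mm above the table (2 mm ribs).
- lid_slot (a point): Middle of the 13 x 30 mm upright slot in the lid's 6 mm thick steel tongue, which stands out 48 mm from the lid's front edge at mid-width; when the lid is shut it hangs between the keeper's ears, the slot's middle 11 mm above keeper_mid, and its root there tops out at 147 mm above the table. Axes as the lid.
- pin_grip (a point): Ball-lock pin, on its line at the middle of the black 40 mm round, 7 mm thick finger flange. y = its line, tip at +y. From here: flange -3.5..3.5 mm, 10 mm round neck and shank to 78.5 with tip bevelled to 9.2 mm, seating collar 18 mm round at 34.5..39.5, two lock balls in the shank at 67.5..70.5, red 32 mm round button face at -15.5 (out). About 0.15 kg.
- pin_button (a joint): Thumb button of the pin, in m: 0 = out (balls out, the pin neither enters nor leaves a hole), 0.005 = fully in (balls in). Spring 6 N at first, 11 N fully in. It is held in by squeezing button and flange together along the pin's line above the neck (19 mm wide when out, 14 mm in), the fingertips just clear of the neck.
- rest: Black pin rest, fixed, 56 x 76 mm foot, 46 mm to the pin's line. Origin: underside, below the pin's collar face; its y runs along the pin towards the tip. Two open V notches carry the pin from below at y = -30 and 14 mm, reaching 3 mm above the pin's line; just lift the pin out. The pin starts with its tip to the left.
- parcel_orange: Bystander: orange taped parcel 100 x 170 x 45 mm, loose, origin at its underside's centre. Leave it where it lies.
- parcel_yellow: Bystander: yellow taped parcel 100 x 170 x 45 mm, loose, origin at its underside's centre. Leave it where it lies.
- tape_roll: Bystander: tan roll of packing tape lying flat, 110 mm round, 48 mm high, loose, origin at its underside's centre. Leave it where it lies.
Mind the look-alikes: they are no part of the job. What is shaped like the part that bears pin_grip but pink is not meant.

How it is judged:
By the outcome, as a careful person would: the job done as asked, in the order asked, and still so for the second after the job is handed in, with the robot touching nothing.
It also fails if it takes over 72 s, if anything falls off the work surface, if the arm or the gripper's body presses on something with over 40 N, if the wrist force passes 120 N, or if a joint passes its speed limit or range.

### The arm

A 6-joint arm with a two-finger parallel gripper is mounted at the origin on the work surface. World frame = base frame: x ahead of the robot, y to its left, z up, the work surface at z = 0. Lengths are in m, angles in rad, forces in N, time in s.
With the tool pointing down it reaches from about 0.25 to 0.775 m from the base axis. Payload 8.9 kg.
Tool frame: the origin (TCP) lies midway between the tips of the shut fingers; the grasp point (between the pads) lies 19 mm behind it; z points along the fingers, x is the direction in which the jaws open and shut, and the axes are right-handed (so a half turn about z gives the same grasp; the last joint's range is limited). The gripper opens to 85 mm and grips with 20 to 120 N. Pads are 22 mm wide; open, the fingers measure 114 mm over their backs; the gripper's body (76 mm by 85 mm) begins 54 mm behind the grasp point. The pads swing forward as they close: fully open they stand 13 mm farther back than shut.
Start: joints at [1.02, 0.291, -0.153, 1.127, 0, 1.431], TCP at [0.21, 0.481, 0.231] pointing down, gripper open.
Joint ranges: [-2.52, 2.52], [-0.91, 1.74], [-1.3, 1.37], [-1.96, 2.02], [-1.52, 1.47], [-3.14, 3.14]. Speed limits (rad/s): [2.22, 2.22, 2.79, 3.14, 3.14, 3.14].

### API

Orientations are given as a unit quaternion [x, y, z, w].
In Python, from rig import arm gives the robot as it stands. The module is installed in compiled form; this text tells all that it offers.
- The arm moves only by the tool jog_arm, never from a script. Its arguments are lists of equal length, an entry for each row: "delta_pos": the shift along the world's x, y, z in cm, a list of three; "delta_rot": the turn, a rotation vector about the world's x, y, z in rad, a list of three; "jaw": the closure, from 0 (fully open) to 1 (shut). In form: {"delta_pos": [[x, y, z], ...], "delta_rot": [[wx, wy, wz], ...], "jaw": [jaw, ...]}. A call has 1 to 20 rows; each row shifts and turns the commanded pose from where the row before left it; what a row does not reach is not made up. A row lasts 1/12 s, in which the tool goes at most 41.7 mm and 7.16 degrees, less where a joint would pass 70% of its speed; a pose out of reach is approached as far as the arm can. A call with a gripper value outside its range is refused whole. The fingers move at their own pace and stop on an object; the grip force is fixed at half the most. Time passes only in rows, so rows that do not move let the fingers close. It gives the time, the measured TCP pose, the force and the opening at its end, in the units of the state.
- arm.get_obs(): the state, without advancing time (a new reading comes with each control period).
- arm.camera(name): name is "scene" or "top"; returns a dict with "image" (480x640x3 uint8, red, green, blue), "vertical_fov" (degrees; the focal length in pixels is half the picture's height over the tangent of half this angle, whatever the lens; pixels are square), "cx", "cy" (the principal point, pixels), "cam_to_world" (4x4, takes a point from camera to world coordinates). Camera axes: x right, y down, z forward; pixel columns grow to the right and rows downward; lengths in m; the calibration is good to about 2 mm. A picture is of the moment at which its call begins. There is no depth.
- arm.close_job(): hands the job in, once; it reports no verdict.
The state is a dict: "t": time; "joints": joint angles; "dq": joint speeds; "tau": joint torques, N m; "tcp_pos": TCP position; "tool_rot": TCP orientation; "ft_force": force on the tool from outside, world axes, zero at the start; "moment": the same for the moment, N m; "grip_width": finger opening in m.
Only numpy, scipy, OpenCV 4.12 (cv2) and the standard library are available. Lean on these libraries where they do the work, as an engineer would, in place of code of your own. Each camera call takes 0.05 s, during which the arm holds its last target.

## Working session

There is one attempt and no reset: what is moved stays moved. The work goes in short steps, Python scripts to look and compute and a tool call to move; the robot and the scene stay as the last step left them, time stands still between calls to the robot, and variables do not carry over. Pictures are saved under pics/ and viewed, and the job is handed in when it is done.

Besides the shell and the picture viewer there is one more tool, called after "Call:" by a JSON object that holds its "fn" and its "kwargs". jog_arm: Moves the arm, as the interface text tells. Its arguments: {"type":"object","properties":{"delta_pos":{"type":"array"},"delta_rot":{"type":"array"},"jaw":{"type":"array"}},"required":["delta_pos","delta_rot","jaw"]}

```bash
ls; mkdir -p pics; python3 - <<'E'
from rig import arm
import cv2,numpy as np,pickle
print(arm.get_obs())
d={}
for n in ("scene","top"):
    c=arm.camera(n); d[n]=c
    cv2.imwrite(f"pics/{n}0.png",c["image"][:,:,::-1])
    print(n,c["vertical_fov"],c["cx"],c["cy"],np.round(c["cam_to_world"],4).tolist())
pickle.dump(d,open("cam0.pkl","wb"))
E
```

```text
pics
{'t': 0.0, 'joints': array([ 1.01967662e+00,  2.91262763e-01, -1.54112073e-01,  1.12667818e+00,
        4.76460493e-06,  1.43150927e+00]), 'dq': array([-4.40223371e-04, -2.30339027e-03, -7.21611447e-06, -9.19031027e-04,
        1.05760679e-04,  1.00661055e-03]), 'tau': array([ 5.28205448e-03, -5.37139428e+01,  3.31370115e+01,  1.57788873e-02,
       -1.61537940e-05, -6.88746809e-06]), 'tcp_pos': array([0.20991857, 0.48074745, 0.23074671]), 'tool_rot': array([ 8.36746338e-01,  5.47590332e-01, -5.69459966e-04,  2.65592837e-04]), 'ft_force': array([ 0.02948956, -0.89689709,  0.50665934]), 'moment': array([-0.03099351,  0.03632176, -0.00443068]), 'grip_width': 0.08546942336099955}
scene 43.40812308837592 322.51727812857666 248.81121549643802 [[0.5781, 0.6417, -0.504, 1.2482], [0.8159, -0.446, 0.3679, -0.4084], [0.0113, -0.6239, -0.7814, 1.2198], [0.0, 0.0, 0.0, 1.0]]
top 51.928585395904776 322.7811404720996 237.55173386427794 [[0.0477, -0.9754, 0.2152, 0.3235], [-0.9989, -0.0471, 0.0083, 0.1111], [0.002, -0.2154, -0.9765, 1.153], [0.0, 0.0, 0.0, 1.0]]
```

View pics/scene0.png

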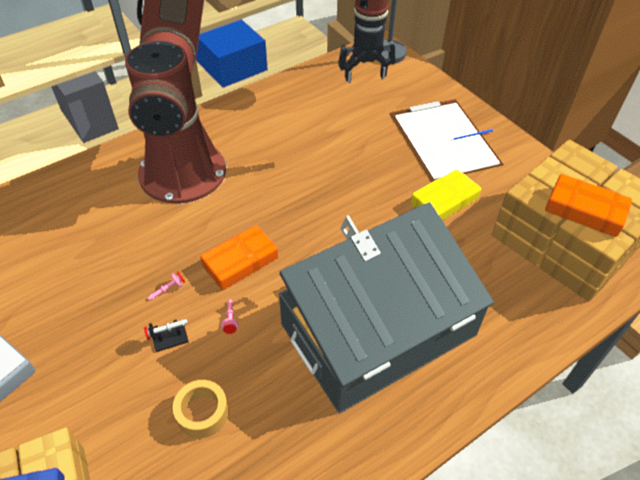

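View pics/top0.png

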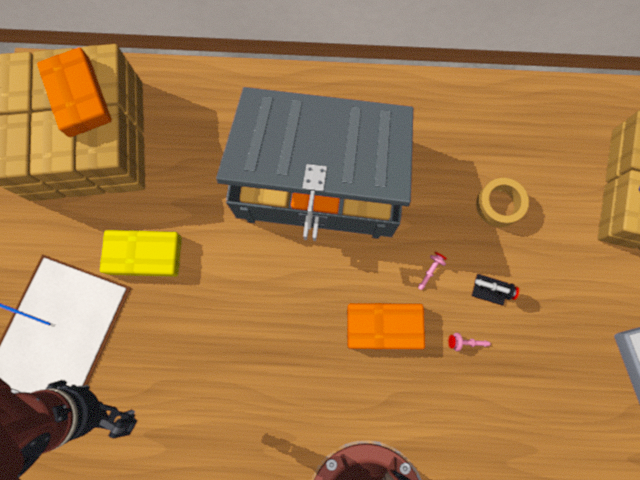

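The scene picture shows the ajar case (tongue at 350,235), the black rest with the pin (168,330), two pink pins (167,287 and 230,317), the tape and the parcels. In the top view the rest is at (495,290), the pink pins are at (432,270) and (468,342), and the keeper is at (311,225). The pin on the black rest, with its black flange and red button, fits the description. I'll confirm it with enlarged crops.

```bash
python3 - <<'E'
import cv2,numpy as np
t=cv2.imread("pics/top0.png");s=cv2.imread("pics/scene0.png")
R=lambda im,x0,y0,x1,y1,w,h:cv2.resize(im[y0:y1,x0:x1],(w,h),interpolation=cv2.INTER_CUBIC)
a=R(t,460,260,535,316,400,300);b=R(s,130,300,205,356,400,300)
c=R(t,210,80,430,245,400,300);d=R(t,280,160,350,245,400,300) 
cv2.imwrite("pics/crop0.png",np.vstack([np.hstack([a,b]),np.hstack([c,d])]))
E
```

```text
(no output)
```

View pics/crop0.png

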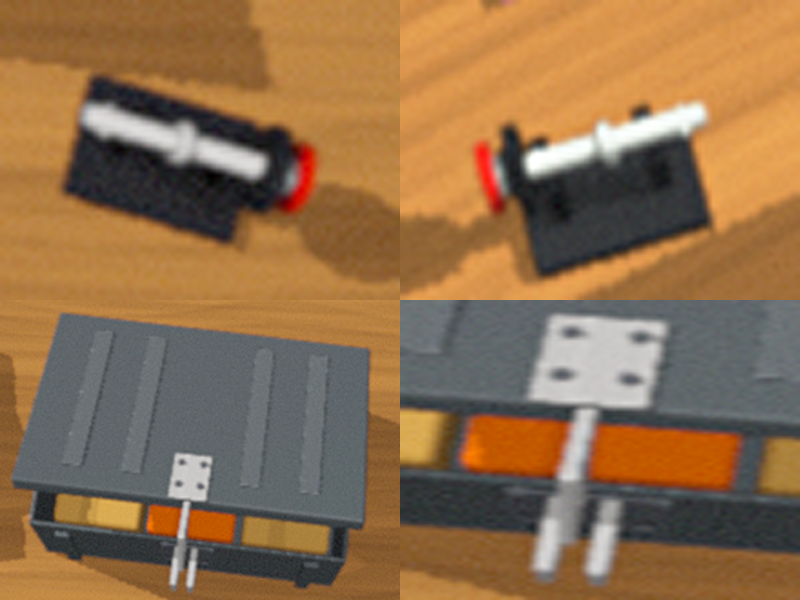

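```bash
cat > h.py <<'E'
import numpy as np,cv2,pickle
def ray(c,u,v):
    f=240/np.tan(np.radians(c["vertical_fov"])/2);M=np.array(c["cam_to_world"])
    d=M[:3,:3]@np.array([(u-c["cx"])/f,(v-c["cy"])/f,1.]);return M[:3,3],d/np.linalg.norm(d)
def onz(c,u,v,z):
    o,d=ray(c,u,v);return o+d*(z-o[2])/d[2]
def proj(c,p):
    f=240/np.tan(np.radians(c["vertical_fov"])/2);M=np.array(c["cam_to_world"])
    q=M[:3,:3].T@(np.array(p)-M[:3,3]);return np.array([c["cx"]+f*q[0]/q[2],c["cy"]+f*q[1]/q[2]])
def tri(c1,p1,c2,p2):
    o1,d1=ray(c1,*p1);o2,d2=ray(c2,*p2)
    A=np.stack([d1,-d2],1);t=np.linalg.lstsq(A,o2-o1,rcond=None)[0]
    a=o1+d1*t[0];b=o2+d2*t[1];return (a+b)/2,np.linalg.norm(a-b)
def snap(tag):
    from rig import arm
    d={n:arm.camera(n) for n in("scene","top")}
    for n in d: cv2.imwrite(f"pics/{n}{tag}.png",d[n]["image"][:,:,::-1])
    pickle.dump(d,open(f"cam{tag}.pkl","wb"));return d
E
python3 - <<'E'
from h import *
d=pickle.load(open("cam0.pkl","rb"));T,S=d["top"],d["scene"]
L=onz(T,229,202,.13);Rr=onz(T,402.5,223,.13)
print("front",L,Rr,np.linalg.norm(L-Rr),np.arctan2((L-Rr)[1],(L-Rr)[0]))
# lid corners top
for p in [(219,346*0+183),(412,200),(245,88),(414,106)]: print(p,onz(T,*p,.15))
im={n:cv2.cvtColor(d[n]["image"],cv2.COLOR_RGB2HSV) for n in d}
for n,(x0,y0,x1,y1) in {"top":(460,260,535,316),"scene":(130,300,205,356)}.items():
    h=im[n][y0:y1,x0:x1]
    m=((h[...,1]<70)&(h[...,2]>130)).astype(np.uint8)
    k,l,st,_=cv2.connectedComponentsWithStats(m);i=1+np.argmax(st[1:,4])
    ys,xs=np.nonzero(l==i);pts=np.stack([xs+x0,ys+y0],1).astype(np.float32)
    vx,vy,cx,cy=cv2.fitLine(pts,cv2.DIST_L2,0,.01,.01).ravel()
    t=(pts-[cx,cy])@np.array([vx,vy]);print(n,len(pts),"ends",[cx+vx*t.min(),cy+vy*t.min()],[cx+vx*t.max(),cy+vy*t.max()])
    r=((h[...,1]>180)&((h[...,0]<4)|(h[...,0]>174))&(h[...,2]>120));ys,xs=np.nonzero(r);print(" red",len(xs),xs.mean()+x0,ys.mean()+y0)
    if n=="top":
        for q in([cx+vx*t.min(),cy+vy*t.min()],[cx+vx*t.max(),cy+vy*t.max()],[xs.mean()+x0,ys.mean()+y0]): print(onz(T,*q,.046))
    P=pts
E
```

```text
front [0.61773652 0.32579071 0.13      ] [ 0.5890587  -0.04909761  0.13      ] 0.37598360105542183 1.4944480507896531
(219, 183) [0.65303565 0.34665435 0.15      ]
(412, 200) [ 0.63513594 -0.06544281  0.15      ]
(245, 88) [0.87773811 0.30940764 0.15      ]
(414, 106) [ 0.85239414 -0.06796524  0.15      ]
top 172 ends [np.float32(474.83304), np.float32(280.5542)] [np.float32(509.0419), np.float32(290.86096)]
 red 22 516.0 292.5
[ 0.48471612 -0.22718482  0.046     ]
[ 0.46508199 -0.30361947  0.046     ]
[ 0.46213915 -0.31912232  0.046     ]
scene 175 ends [np.float32(152.88087), np.float32(330.5959)] [np.float32(186.22606), np.float32(320.7669)]
 red 20 146.3 332.9
```

```bash
python3 - <<'E'
from h import *
d=pickle.load(open("cam0.pkl","rb"));T,S=d["top"],d["scene"]
print(tri(T,(412,200),S,(281,275)),tri(T,(221,180),S,(431,206)))
print(tri(T,(414,106),S,(342,377)),tri(T,(245,90),S,(491,299)))
print("pin tip",tri(T,(474.8,280.6),S,(186.2,320.8)))
E
```

```text
(array([ 0.61284486, -0.05058988,  0.22481802]), np.float64(0.003868145940356481)) (array([0.63972848, 0.3314186 , 0.21793929]), np.float64(0.009098189917537058))
(array([ 0.84493427, -0.06403968,  0.1655267 ]), np.float64(0.002709251114847566)) (array([0.8746631 , 0.31076655, 0.14869737]), np.float64(0.003378072048654049))
pin tip (array([ 0.4843517 , -0.22893916,  0.04376119]), np.float64(0.002522892468285734))
```

Call:
{"fn": "jog_arm", "kwargs": {"delta_pos": [[0, 0, 2.5], [0, -2, 2.5], [2, -3, 2.5], [2, -3.5, 0], [2, -3.5, 0], [2, -3.5, 0], [2, -3.5, 0], [2.5, -3, 0], [2.5, -3, 0], [2.5, -3, 0], [2.5, -3, 0], [2.5, -3, 0], [2.5, -3, 0], [2.5, -2, 0], [2.5, -2, 0], [0, 0, 0], [0, 0, 0]], "delta_rot": [[0, 0, 0], [0, 0, 0], [0, 0, 0], [0, 0, 0.05], [0, 0, 0.05], [0, 0, 0.05], [0, 0, 0], [0, 0, 0], [0, 0, 0], [0, 0, 0], [0, 0, 0], [0, 0, 0], [0, 0, 0], [0, 0, 0], [0, 0, 0], [0, 0, 0], [0, 0, 0]], "jaw": [1, 1, 1, 1, 1, 1, 1, 1, 1, 1, 1, 1, 1, 1, 1, 1, 1]}}

```text
t: 1.52
tcp_pos: [0.5097, 0.0715, 0.3042]
tool_rot: [0.794, 0.608, -0.001, -0.0]
ft_force: [-0.7, 0.8, 0.5]
grip_width: -0.0001
```

Call:
{"fn": "jog_arm", "kwargs": {"delta_pos": [[3, -1, 0], [3, -1, 0], [3, -1, 0], [3, -0.4, 0], [0, 0, -2], [0, 0, -2], [0, 0, -1], [0, 0, -1], [0, 0, -1], [0, 0, -1], [0, 0, -1], [0, 0, -1], [0, 0, -1], [0, 0, -1], [0, 0, -0.8], [0, 0, -0.8], [0, 0, 0]], "delta_rot": [[0, 0, 0], [0, 0, 0], [0, 0, 0], [0, 0, 0], [0, 0, 0], [0, 0, 0], [0, 0, 0], [0, 0, 0], [0, 0, 0], [0, 0, 0], [0, 0, 0], [0, 0, 0], [0, 0, 0], [0, 0, 0], [0, 0, 0], [0, 0, 0], [0, 0, 0]], "jaw": [1, 1, 1, 1, 1, 1, 1, 1, 1, 1, 1, 1, 1, 1, 1, 1, 1]}}

```text
t: 2.93
tcp_pos: [0.6285, 0.0386, 0.1671]
tool_rot: [0.793, 0.609, -0.001, -0.001]
ft_force: [-0.6, -0.3, 0.2]
grip_width: -0.0002
```

Call:
{"fn": "jog_arm", "kwargs": {"delta_pos": [[0, 0, -0.5], [0, 0, -0.4], [0, 0, -0.4], [0, 0, -0.2], [0, 0, 0]], "delta_rot": [[0, 0, 0], [0, 0, 0], [0, 0, 0], [0, 0, 0], [0, 0, 0]], "jaw": [1, 1, 1, 1, 1]}}

```text
t: 3.35
tcp_pos: [0.629, 0.0386, 0.1536]
tool_rot: [0.793, 0.609, -0.0, -0.0]
ft_force: [-0.2, 0.2, 0.3]
grip_width: -0.0004
```

```bash
python3 - <<'E'
from h import *
snap(1)
E
```

```text
(no output)
```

View pics/scene1.png

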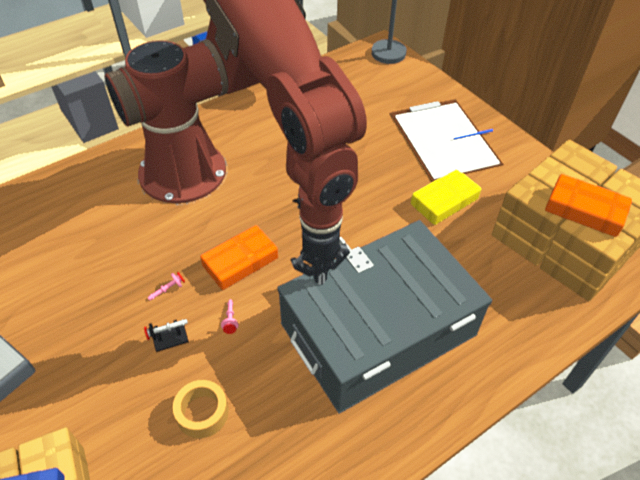

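The lid is now almost flat under the fingertips at (320,275). I'll press on to the hard stop.

Call:
{"fn": "jog_arm", "kwargs": {"delta_pos": [[0, 0, -0.2], [0, 0, -0.2], [0, 0, -0.1], [0, 0, 0]], "delta_rot": [[0, 0, 0], [0, 0, 0], [0, 0, 0], [0, 0, 0]], "jaw": [1, 1, 1, 1]}}

```text
t: 3.78
tcp_pos: [0.6293, 0.0386, 0.1501]
tool_rot: [0.793, 0.609, 0.0, 0.0]
ft_force: [-3.2, 0.8, 10.6]
grip_width: -0.0
```

Call:
{"fn": "jog_arm", "kwargs": {"delta_pos": [[0, 0, 2], [0, 0, 3], [0, -3, 2], [-1.5, -3.3, 0], [-1.5, -3.3, 0], [-1.5, -3.3, 0], [-1.5, -3.3, 0], [-1.5, -3.3, 0], [-1.5, -3.3, 0], [-1.5, -3.3, 0], [-1.5, -3.3, 0], [-1.5, -3.3, 0], [-1.5, -3, 0], [-1.5, -1.9, 0], [0, 0, 0], [0, 0, 0]], "delta_rot": [[0, 0, 0], [0, 0, 0], [0, 0, 0], [0, 0, 0], [0, 0, 0], [0, 0, 0], [0, 0, 0], [0, 0, 0], [0, 0, 0], [0, 0, 0], [0, 0, 0], [0, 0, 0], [0, 0, 0.011], [0, 0, 0], [0, 0, 0], [0, 0, 0]], "jaw": [1, 1, 1, 0.58, 0.58, 0.58, 0.58, 0.58, 0.58, 0.58, 0.58, 0.58, 0.58, 0.58, 0.58, 0.58]}}

```text
t: 5.12
tcp_pos: [0.4635, -0.3384, 0.2189]
tool_rot: [0.791, 0.612, 0.0, -0.0]
ft_force: [0.5, -0.0, -0.4]
grip_width: 0.0355
```

```bash
python3 - <<'E'
from h import *
d=snap(2)
t=cv2.imread("pics/top2.png");s=cv2.imread("pics/scene2.png")
R=lambda im,x0,y0,x1,y1,w,h:cv2.resize(im[y0:y1,x0:x1],(w,h),interpolation=cv2.INTER_CUBIC)
cv2.imwrite("pics/crop2.png",np.vstack([np.hstack([R(t,210,80,430,245,400,300),R(t,280,175,350,245,400,300)]),np.hstack([R(s,120,230,240,350,400,300),R(s,270,200,500,410,400,300)])]))
E
```

```text
(no output)
```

View pics/crop2.png

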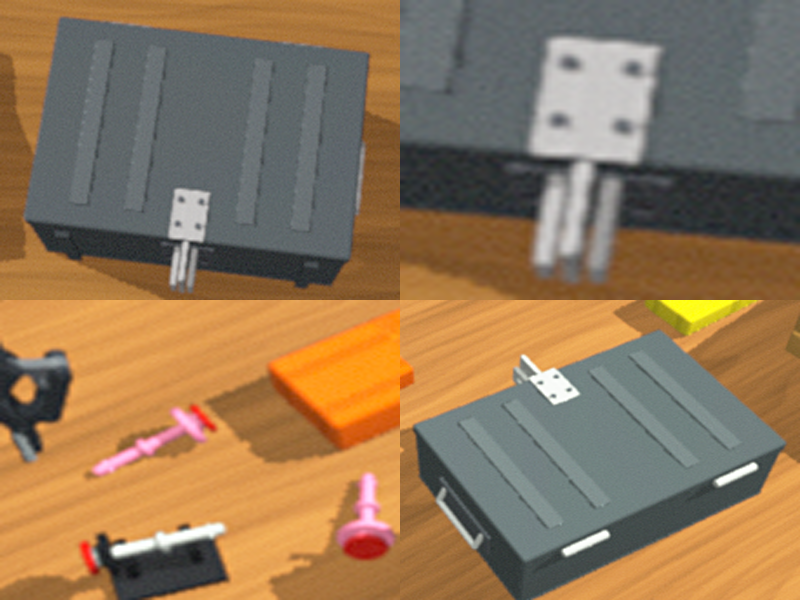

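View pics/top2.png

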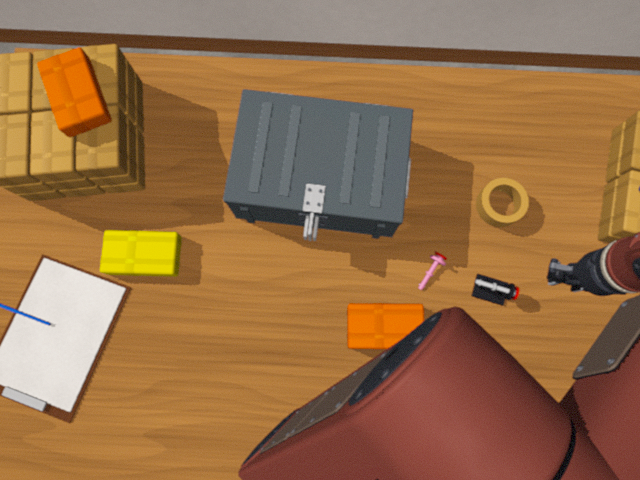

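The lid is shut flat in both views. Next I'll measure the case pose from the lid's top face at z = 0.15, and refine the keeper and the pin.

```bash
python3 - <<'E'
from h import *
d=pickle.load(open("cam2.pkl","rb"));T,S=d["top"],d["scene"]
hsv=cv2.cvtColor(T["image"],cv2.COLOR_RGB2HSV);g=T["image"].astype(int)
m=((hsv[...,1]<110)&(g[...,2]>=g[...,0])&(hsv[...,2]>68)).astype(np.uint8);m[:, :200]=0;m[:,440:]=0;m[:70]=0;m[260:]=0
m=cv2.morphologyEx(m,cv2.MORPH_CLOSE,np.ones((5,5)));m=cv2.morphologyEx(m,cv2.MORPH_OPEN,np.ones((15,15)))
cs,_=cv2.findContours(m,0,1);c=max(cs,key=cv2.contourArea)
q=cv2.approxPolyDP(c,12,True)[:,0];print(q.tolist())
# line fit each side
pts=c[:,0].astype(np.float32);lines=[]
for i in range(len(q)):
    a,b=q[i].astype(float),q[(i+1)%len(q)].astype(float);L=np.linalg.norm(b-a);e=(b-a)/L
    t=(pts-a)@e;n=np.abs((pts-a)@np.array([-e[1],e[0]]))
    s=(t>.12*L)&(t<.88*L)&(n<4)
    lines.append(cv2.fitLine(pts[s],cv2.DIST_HUBER,0,.01,.01).ravel())
C=[]
for i in range(len(q)):
    a,b=lines[i-1],lines[i];M=np.array([[a[0],-b[0]],[a[1],-b[1]]]);t=np.linalg.solve(M,[b[2]-a[2],b[3]-a[3]]);C.append((a[2]+a[0]*t[0],a[3]+a[1]*t[0]))
W=np.array([onz(T,*p,.15) for p in C]);print(np.round(C,1).tolist());print(W.round(4))
print([round(float(np.linalg.norm(W[i]-W[(i+1)%len(W)])),4) for i in range(len(W))],[round(float(np.arctan2(*(W[(i+1)%len(W)]-W[i])[[1,0]])),4) for i in range(len(W))],W.mean(0))
E
```

```text
[[243, 92], [226, 201], [302, 208], [319, 184], [324, 214], [401, 221], [410, 109]]
[[243.5, 90.0], [223.3000030517578, 201.3000030517578], [299.6000061035156, 209.39999389648438], [319.29998779296875, 176.3000030517578], [325.5, 212.6999969482422], [402.70001220703125, 223.0], [411.29998779296875, 109.5]]
[[ 0.8727  0.3123  0.15  ]
 [ 0.613   0.3337  0.15  ]
 [ 0.603   0.1714  0.15  ]
 [ 0.6784  0.1335  0.15  ]
 [ 0.5984  0.1165  0.15  ]
 [ 0.5838 -0.0464  0.15  ]
 [ 0.8436 -0.0622  0.15  ]]
[0.2606, 0.1626, 0.0844, 0.0817, 0.1636, 0.2602, 0.3756] [3.0593, -1.6324, -0.4654, -2.9317, -1.66, -0.0605, 1.4933] [0.68470712 0.13697944 0.15      ]
```

```bash
python3 - <<'E'
from h import *
d=pickle.load(open("cam2.pkl","rb"));T,S=d["top"],d["scene"]
def up(im,x0,y0,w,h,k):
    r=cv2.resize(im[y0:y0+h,x0:x0+w,::-1],None,fx=k,fy=k,interpolation=cv2.INTER_CUBIC)
    for i in range(0,w,10): cv2.putText(r,str(x0+i),(i*k,10),0,.35,(0,255,255),1);cv2.line(r,(i*k+k//2,12),(i*k+k//2,20),(0,255,255),1)
    for i in range(0,h,10): cv2.putText(r,str(y0+i),(0,i*k+k//2),0,.35,(0,255,255),1)
    return r
a=up(T["image"],290,195,40,50,10);b=up(S["image"],325,205,40,50,10)
cv2.imwrite("pics/keep.png",np.hstack([a,b]))
yaw=-.077;ex=np.array([np.cos(yaw),np.sin(yaw),0]);ey=np.array([-np.sin(yaw),np.cos(yaw),0])
for name,fc in(("A",np.array([.5984,.1437,0])),("B",np.array([.6034,.1384,0]))):
    for lab,x,y,z in(("Learout",-50,13,.125),("Lin",-50,7,.125),("Rin",-50,-7,.125),("Rout",-50,-13,.125),("tongue end",-48,0,.13),("root",0,0,.147),("ftop L",0,190,.15),("ftop R",0,-190,.15)):
        p=fc+ex*x/1e3+ey*y/1e3+[0,0,z];print(name,lab,proj(T,p).round(1),proj(S,p).round(1))
E
```

```text
A Learout [303.8 236.9] [342.9 240.7]
A Lin [306.5 237.2] [340.8 241.7]
A Rin [313. 238.] [335.7 244.1]
A Rout [315.8 238.4] [333.5 245.1]
A tongue end [309.9 236.2] [338.7 242.1]
A root [312.6 212.5] [350.1 251.5]
A ftop L [223.6 201.3] [417.8 218.9]
A ftop R [402.4 223. ] [276.2 285.5]
B Learout [306.4 234.7] [342.4 243.1]
B Lin [309.1 235.1] [340.2 244.1]
B Rin [315.6 235.9] [335.1 246.5]
B Rout [318.4 236.2] [332.9 247.5]
B tongue end [312.5 234.1] [338.2 244.5]
B root [315.2 210.3] [349.6 254. ]
B ftop L [226.3 199.1] [417.5 221.2]
B ftop R [404.9 220.8] [275.3 288.2]
```

View pics/keep.png

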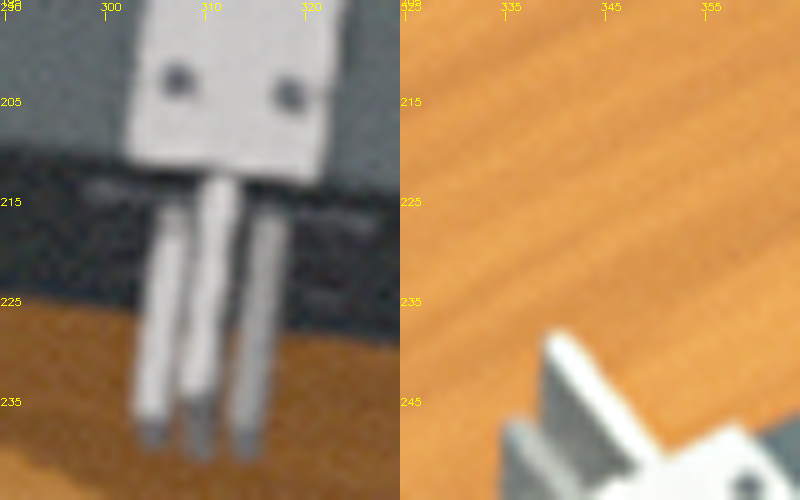

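Call:
{"fn": "jog_arm", "kwargs": {"delta_pos": [[0, 1.5, -1], [0.06, 1.58, -3], [0, 0, -3], [0, 0, -3], [0, 0, -2], [0, 0, 0], [0, 0, 0]], "delta_rot": [[0, 0, 0], [0, 0, 0], [0, 0, 0], [0, 0, 0], [0, 0, 0], [0, 0, 0], [0, 0, 0]], "jaw": [0.58, 0.58, 0.58, 0.58, 0.58, 0.58, 0.58]}}

```text
t: 5.8
tcp_pos: [0.4648, -0.3052, 0.0988]
tool_rot: [0.79, 0.614, -0.0, -0.001]
ft_force: [0.9, 0.3, 1.4]
grip_width: 0.0361
```

```bash
python3 - <<'E'
from h import *
d=snap(3)
t=cv2.imread("pics/top3.png");s=cv2.imread("pics/scene3.png")
R=lambda im,x0,y0,x1,y1,w,h:cv2.resize(im[y0:y1,x0:x1],(w,h),interpolation=cv2.INTER_CUBIC)
cv2.imwrite("pics/crop3.png",np.hstack([R(t,465,250,545,330,400,400),R(s,120,270,200,350,400,400)]))
E
```

```text
(no output)
```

View pics/crop3.png

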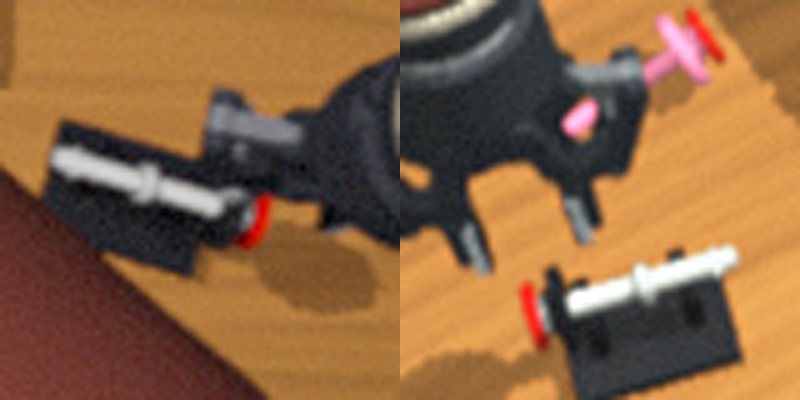

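```bash
python3 - <<'E'
from h import *
from rig import arm
o=arm.get_obs();print(o["tcp_pos"],2*np.arctan2(o["tool_rot"][1],o["tool_rot"][0]),o["ft_force"])
d=pickle.load(open("cam3.pkl","rb"));T,S=d["top"],d["scene"]
g=np.array([.4652,-.3032,.046]);u=np.array([.2485,.9686,0])
for k in(-15.5,0,3.5,34.5,39.5,78.5): print(k,proj(T,g+u*k/1e3),proj(S,g+u*k/1e3))
print(proj(S,o["tcp_pos"]),proj(T,o["tcp_pos"]))
for n,(x0,y0,x1,y1) in {"top":(465,265,540,316),"scene":(135,315,205,345)}.items():
    h=cv2.cvtColor(d[n]["image"],cv2.COLOR_RGB2HSV)[y0:y1,x0:x1]
    r=((h[...,1]>170)&((h[...,0]<5)|(h[...,0]>174))&(h[...,2]>100));ys,xs=np.nonzero(r);print(n," red",len(xs),xs.mean()+x0,ys.mean()+y0)
E
```

```text
[ 0.46591104 -0.30676328  0.10058102] 1.3209369050160766 [ 0.05277633 -0.07759407  0.0346789 ]
-15.5 [515.60738102 292.83245166] [145.90147562 332.63416389]
0 [508.85320537 290.79960186] [152.83313335 330.52595427]
3.5 [507.32967717 290.3410553 ] [154.39325997 330.05145393]
34.5 [493.86136354 286.28740611] [168.13041686 325.87340484]
39.5 [491.69338647 285.63489543] [170.33252836 325.2036498 ]
78.5 [474.82428856 280.55768925] [187.38137303 320.01837671]
[146.20862921 318.52205191] [519.96383256 287.74613044]
top  red 24 515.7916666666666 293.75
scene  red 24 146.16666666666666 332.5416666666667
```

Call:
{"fn": "jog_arm", "kwargs": {"delta_pos": [[-0.15, -0.1, -1.0], [0, 0, -1.0], [0, 0, -1.0], [0, 0, -0.7], [0, 0, -0.5], [0, 0, -0.3], [0, 0, -0.3], [0, 0, 0], [0, 0, 0]], "delta_rot": [[0, 0, 0], [0, 0, 0], [0, 0, 0], [0, 0, 0], [0, 0, 0], [0, 0, 0], [0, 0, 0], [0, 0, 0], [0, 0, 0]], "jaw": [0.58, 0.58, 0.58, 0.58, 0.58, 0.58, 0.58, 0.58, 0.58]}}

```text
t: 6.65
tcp_pos: [0.4633, -0.3076, 0.0511]
tool_rot: [0.79, 0.613, 0.0, 0.0]
ft_force: [0.7, -0.5, 0.2]
grip_width: 0.0363
```

```bash
python3 - <<'E'
from h import *
from rig import arm
d=snap(4);o=arm.get_obs();print(o["tcp_pos"],o["ft_force"])
t=cv2.imread("pics/top4.png");s=cv2.imread("pics/scene4.png")
R=lambda im,x0,y0,x1,y1,w,h:cv2.resize(im[y0:y1,x0:x1],(w,h),interpolation=cv2.INTER_CUBIC)
cv2.imwrite("pics/crop4.png",np.hstack([R(t,475,260,535,320,400,400),R(s,125,290,185,350,400,400)]))
E
```

```text
[ 0.46343573 -0.30776707  0.05136504] [-0.7041658   0.11119775  0.13545314]
```

View pics/crop4.png

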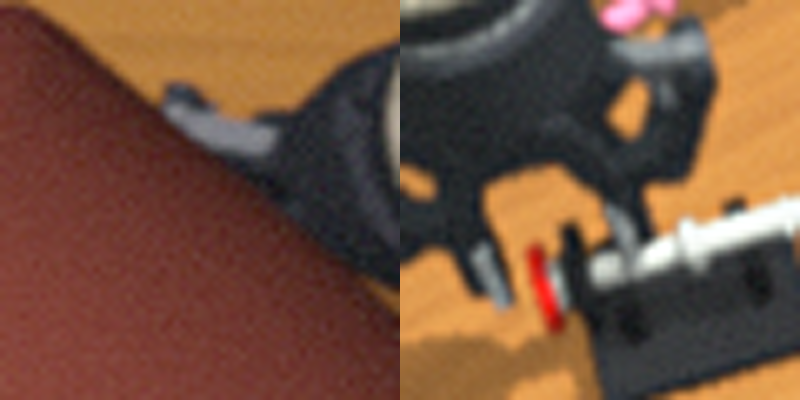

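The crop shows the fingers straddling the button and flange, with the left pad outside the red button and the right pad between flange and collar. I'll raise them 1 mm and close.

Call:
{"fn": "jog_arm", "kwargs": {"delta_pos": [[0.05, 0, 0.12], [0, 0, 0], [0, 0, 0], [0, 0, 0], [0, 0, 0], [0, 0, 0], [0, 0, 0], [0, 0, 0]], "delta_rot": [[0, 0, 0], [0, 0, 0], [0, 0, 0], [0, 0, 0], [0, 0, 0], [0, 0, 0], [0, 0, 0], [0, 0, 0]], "jaw": [0.6, 0.7, 0.75, 0.8, 0.85, 1, 1, 1]}}

```text
t: 7.42
tcp_pos: [0.464, -0.3078, 0.0526]
tool_rot: [0.79, 0.613, 0.0, 0.0]
ft_force: [0.1, -0.7, 5.8]
grip_width: 0.0118
```

```bash
python3 - <<'E'
from h import *
from rig import arm
d=snap(5);o=arm.get_obs();print(o["tcp_pos"],o["ft_force"],o["grip_width"])
s=cv2.imread("pics/scene5.png")
cv2.imwrite("pics/crop5.png",cv2.resize(s[290:350,125:205],(800,600),interpolation=cv2.INTER_CUBIC))
E
```

```text
[ 0.46406931 -0.30782844  0.05262644] [-0.49409737 -0.12701714  5.67561688] 0.011502200887180026
```

View pics/crop5.png

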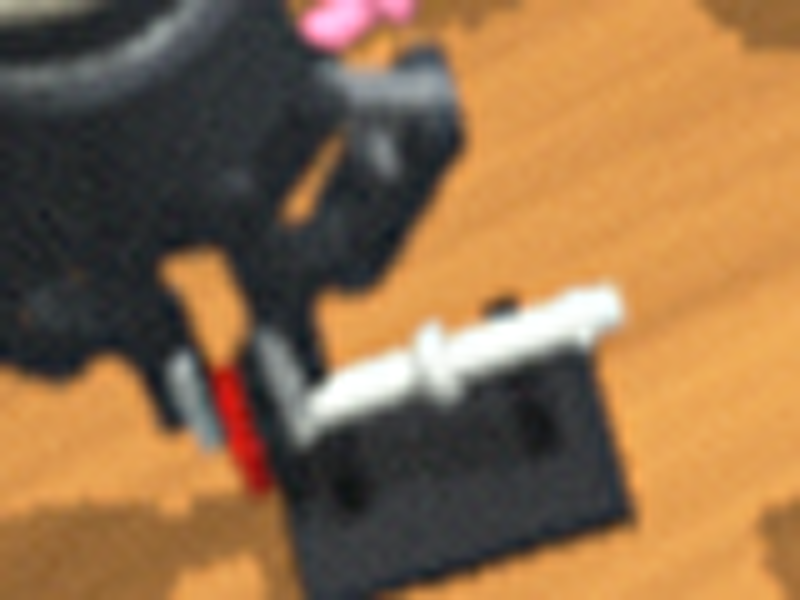

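Call:
{"fn": "jog_arm", "kwargs": {"delta_pos": [[0, 0, 0], [0, 0, 0], [0, 0, 0]], "delta_rot": [[0, 0, 0], [0, 0, 0], [0, 0, 0]], "jaw": [1, 1, 1]}}

```text
t: 7.77
tcp_pos: [0.464, -0.3079, 0.0526]
tool_rot: [0.79, 0.613, 0.0, 0.0]
ft_force: [0.2, -0.2, 5.7]
grip_width: 0.012
```

```bash
python3 - <<'E'
from h import *
from rig import arm
o=arm.get_obs();print(o["tcp_pos"],o["ft_force"],o["moment"],o["grip_width"])
def ax(n,k,y0,y1,x0,x1):
    d=pickle.load(open(f"cam{k}.pkl","rb"))[n];h=cv2.cvtColor(d["image"],cv2.COLOR_RGB2HSV)[y0:y1,x0:x1]
    m=((h[...,1]<60)&(h[...,2]>170)).astype(np.uint8);kk,l,st,_=cv2.connectedComponentsWithStats(m);i=1+np.argmax(st[1:,4]);ys,xs=np.nonzero(l==i)
    vx,vy,cx,cy=cv2.fitLine(np.stack([xs+x0,ys+y0],1).astype(np.float32),cv2.DIST_L2,0,.01,.01).ravel();print(n,k,len(xs),vy/vx,xs.max()+x0,cx,cy)
for k in(0,3,5): ax("scene",k,312,345,157,200)
E
```

```text
[ 0.46403494 -0.30785129  0.05259863] [ 0.15334166 -0.22707728  5.74795826] [ 0.05616227 -0.02050495  0.00749728] 0.011988286943476725
scene 0 131 -0.29023498 186 171.61832 324.91602
scene 3 137 -0.29050276 186 171.43796 324.9635
scene 5 137 -0.32683575 186 171.62773 324.45984
```

Call:
{"fn": "jog_arm", "kwargs": {"delta_pos": [[0, 0, 0], [0, 0, 0], [0, 0, 0.12], [0, 0, 0], [0, 0, 0], [0, 0, 0], [0, 0, 0], [0, 0, 0], [0, 0, 0]], "delta_rot": [[0, 0, 0], [0, 0, 0], [0, 0, 0], [0, 0, 0], [0, 0, 0], [0, 0, 0], [0, 0, 0], [0, 0, 0], [0, 0, 0]], "jaw": [0.68, 0.68, 0.68, 0.68, 0.74, 0.8, 1, 1, 1]}}

```text
t: 8.52
tcp_pos: [0.4637, -0.3075, 0.0535]
tool_rot: [0.79, 0.613, 0.0, -0.0]
ft_force: [-0.3, 0.4, 0.9]
grip_width: 0.0115
```

```bash
cat >> h.py <<'E'
def ax(n,d,y0,y1,x0,x1):
    d=d[n];h=cv2.cvtColor(d["image"],cv2.COLOR_RGB2HSV)[y0:y1,x0:x1]
    m=((h[...,1]<60)&(h[...,2]>170)).astype(np.uint8);kk,l,st,_=cv2.connectedComponentsWithStats(m);i=1+np.argmax(st[1:,4]);ys,xs=np.nonzero(l==i)
    vx,vy,cx,cy=cv2.fitLine(np.stack([xs+x0,ys+y0],1).astype(np.float32),cv2.DIST_L2,0,.01,.01).ravel();print(n,len(xs),vy/vx,xs.max()+x0,cx,cy)
E
python3 - <<'E'
from h import *
from rig import arm
d=snap(6)
o=arm.get_obs();print(o["tcp_pos"],o["ft_force"],o["moment"],o["grip_width"])
ax("scene",d,312,345,157,200)
s=cv2.imread("pics/scene6.png")
cv2.imwrite("pics/crop6.png",cv2.resize(s[290:350,125:205],(800,600),interpolation=cv2.INTER_CUBIC))
E
```

```text
[ 0.46366745 -0.30747863  0.05342124] [0.28562555 0.65092478 0.90649359] [0.11278534 0.12886286 0.00564605] 0.01161761824711616
scene 138 -0.32503024 186 171.52174 324.4855
```

View pics/crop6.png

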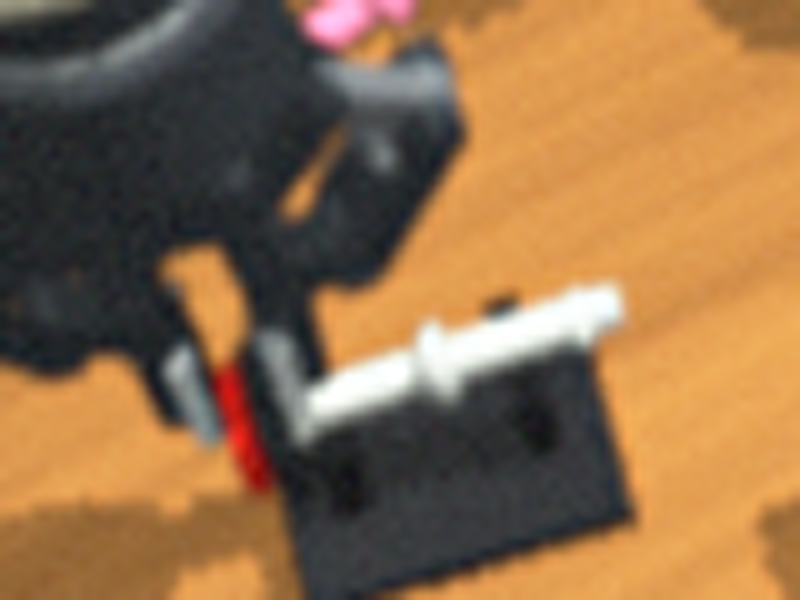

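Call:
{"fn": "jog_arm", "kwargs": {"delta_pos": [[0, 0, 0.5], [0, 0, 1], [0, 0, 1.5], [0, 0, 2], [0, 0, 2], [0, 1, 2], [0.5, 2, 2], [0.8, 2.5, 2], [1, 3, 1.6], [1, 3, 0], [1, 3, 0], [1, 3, 0], [1, 3, 0], [1, 3, 0], [0.8, 3, 0], [0.5, 2, 0], [0.3, 1.5, 0], [0, 0, 0], [0, 0, 0], [0, 0, 0]], "delta_rot": [[0, 0, 0], [0, 0, 0], [0, 0, 0], [0, 0, 0], [0, 0, 0], [0, 0, 0], [0, 0, 0], [0, 0, 0], [0, 0, 0], [0, 0, 0.04], [0, 0, 0.04], [0, 0, 0.04], [0, 0, 0.04], [0, 0, 0.013], [0, 0, 0], [0, 0, 0], [0, 0, 0], [0, 0, 0], [0, 0, 0], [0, 0, 0]], "jaw": [1, 1, 1, 1, 1, 1, 1, 1, 1, 1, 1, 1, 1, 1, 1, 1, 1, 1, 1, 1]}}

```text
t: 10.28
tcp_pos: [0.5526, -0.0081, 0.1999]
tool_rot: [0.734, 0.679, -0.0, 0.0]
ft_force: [0.5, -0.1, -1.7]
grip_width: 0.0115
```

```bash
python3 - <<'E'
from h import *
from rig import arm
d=snap(7)
o=arm.get_obs();print(o["tcp_pos"],2*np.arctan2(o["tool_rot"][1],o["tool_rot"][0]),o["tool_rot"],o["ft_force"],o["moment"],o["grip_width"])
print(proj(d["top"],o["tcp_pos"]),proj(d["scene"],o["tcp_pos"]))
E
```

```text
[ 0.5526024  -0.00851503  0.19970433] 1.4918466965255859 [ 7.34461576e-01  6.78650255e-01 -4.99818104e-05  1.49503604e-04] [-0.31640223 -0.51742183 -2.27796159] [-0.03249039 -0.02288085  0.02581565] 0.01124549600010882
[387.44636988 231.25737559] [281.83654714 254.2991692 ]
```

View pics/scene7.png

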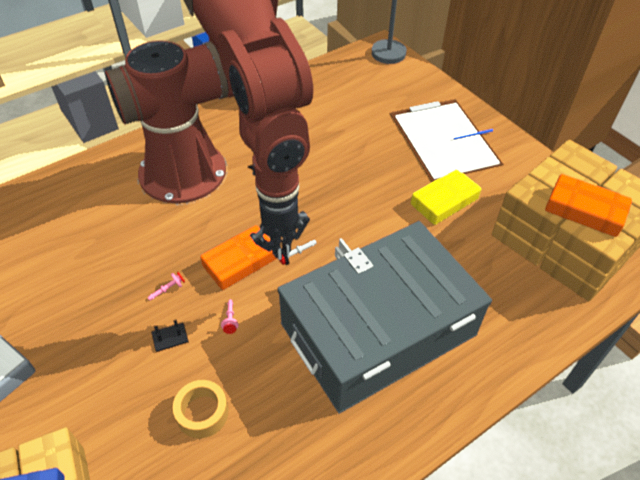

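View pics/top7.png

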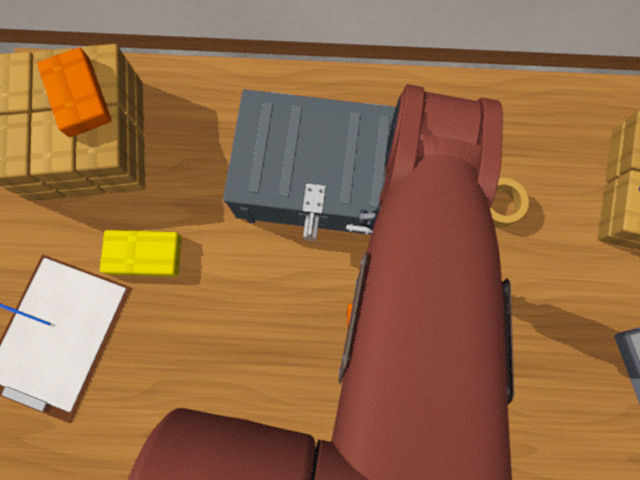

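The pin is in the grip, with the shank showing at scene (303,247) and top (358,228). I'll triangulate its tip and collar to check the tilt.

```bash
python3 - <<'E'
from h import *
d=pickle.load(open("cam7.pkl","rb"));T,S=d["top"],d["scene"]
def up(im,x0,y0,w,h,k):
    r=cv2.resize(im[y0:y0+h,x0:x0+w,::-1],None,fx=k,fy=k,interpolation=cv2.INTER_CUBIC)
    for i in range(0,w,10): cv2.putText(r,str(x0+i),(i*k,10),0,.35,(255,0,0),1);cv2.line(r,(i*k+k//2,12),(i*k+k//2,20),(255,0,0),1)
    for i in range(0,h,10): cv2.putText(r,str(y0+i),(0,i*k+k//2),0,.35,(255,0,0),1)
    return r
cv2.imwrite("pics/pin7.png",np.hstack([up(T["image"],340,205,40,50,10),up(S["image"],280,225,40,50,10)]))
from rig import arm
tcp=np.array([.5526,-.0083,.1998]);u=np.array([.0769,.997,0])
for k in(3.5,34.5,39.5,78.5):
    p=tcp+u*(k+3.5)/1e3-[0,0,.0073];print(k,proj(T,p),proj(S,p))
E
```

```text
3.5 [383.38889692 231.64828749] [284.90886221 255.02012223]
34.5 [367.98611277 229.76593109] [297.41395928 249.34442409]
39.5 [365.50404043 229.4625999 ] [299.41279013 248.43721318]
78.5 [346.16526372 227.09923041] [314.83412599 241.43791946]
```

View pics/pin7.png

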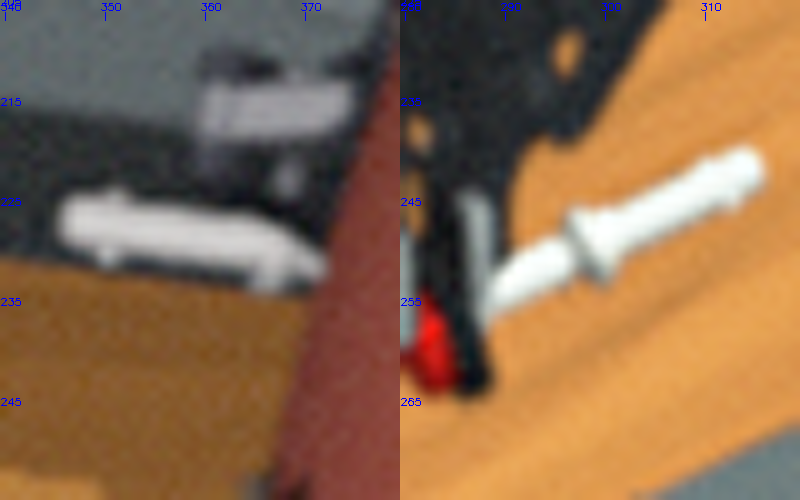

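```bash
python3 - <<'E'
from h import *
r=[]
for k,(x0,y0) in((3,(145,305)),(6,(145,305)),(7,(280,228))):
    S=pickle.load(open(f"cam{k}.pkl","rb"))["scene"]["image"][y0:y0+37,x0:x0+45,::-1]
    r.append(cv2.resize(S,None,fx=8.8,fy=8,interpolation=cv2.INTER_CUBIC))
T=pickle.load(open("cam3.pkl","rb"))["top"]["image"][265:302,470:515,::-1];r.append(cv2.resize(T,None,fx=8.8,fy=8,interpolation=cv2.INTER_CUBIC))
cv2.imwrite("pics/balls.png",np.vstack([np.hstack(r[:2]),np.hstack(r[2:])]))
E
```

```text
(no output)
```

View pics/balls.png

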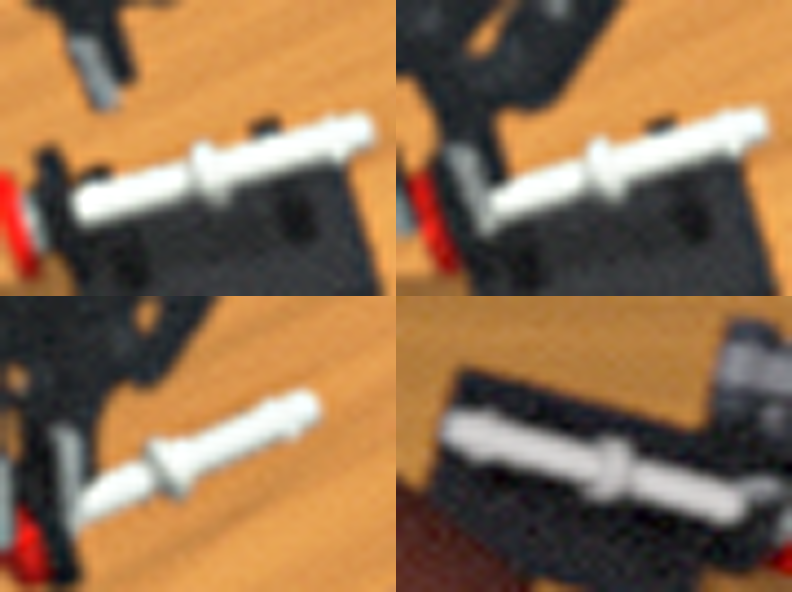

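Call:
{"fn": "jog_arm", "kwargs": {"delta_pos": [[-1.5, 0, -1], [-1.57, 1, -2], [0, 2, -2], [0, 2, -2], [0, 1.5, -1.45], [0, 0.57, 0], [0, 0, 0], [0, 0, 0]], "delta_rot": [[-0.03, 0, 0], [0, 0, 0.002], [0, 0, 0], [0, 0, 0], [0, 0, 0], [0, 0, 0], [0, 0, 0], [0, 0, 0]], "jaw": [1, 1, 1, 1, 1, 1, 1, 1]}}

```text
t: 11.05
tcp_pos: [0.5227, 0.0624, 0.1158]
tool_rot: [0.733, 0.68, -0.01, 0.012]
ft_force: [0.9, -0.2, -2.5]
grip_width: 0.0118
```

```bash
cat >> h.py <<'E'
F=np.array([.5984,.1437,0]);YAW=-.077
EX=np.array([np.cos(YAW),np.sin(YAW),0]);EY=np.array([-np.sin(YAW),np.cos(YAW),0])
def up(im,x0,y0,w,h,k):
    r=cv2.resize(im[y0:y0+h,x0:x0+w,::-1],None,fx=k,fy=k,interpolation=cv2.INTER_CUBIC)
    for i in range(0,w,10): cv2.putText(r,str(x0+i),(i*k,10),0,.35,(255,0,0),1);cv2.line(r,(i*k+k//2,12),(i*k+k//2,20),(255,0,0),1)
    for i in range(0,h,10): cv2.putText(r,str(y0+i),(0,i*k+k//2),0,.35,(255,0,0),1)
    return r
def st():
    from rig import arm
    o=arm.get_obs();p=o["tcp_pos"]-F;print("case xyz mm",round(p@EX*1e3,2),round(p@EY*1e3,2),round(p[2]*1e3,2),"F case",np.round([o["ft_force"]@EX,o["ft_force"]@EY,o["ft_force"][2]],2),"w",round(o["grip_width"]*1e3,2),"t",o["t"],"az",2*np.arctan2(o["tool_rot"][1],o["tool_rot"][0]),np.round(o["tool_rot"],4),"M",np.round(o["moment"],3));return o
E
python3 - <<'E'
from h import *
d=snap(8);o=st();T,S=d["top"],d["scene"]
tcp=o["tcp_pos"]
for k in(3.5,37,78.5):
    p=tcp+EY*(k+3.5)/1e3-[0,0,.0073];print(k,proj(T,p),proj(S,p))
cv2.imwrite("pics/pin8.png",np.hstack([up(T["image"],300,205,40,50,10),up(S["image"],305,220,40,50,10)]))
E
```

```text
case xyz mm -68.96 -87.17 116.04 F case [ 0.8  -0.32 -2.29] w 11.77 t 11.15 az 1.4939519774705634 [ 0.7337  0.6793 -0.0096  0.0118] M [-0.046 -0.004 -0.015]
3.5 [345.69982147 252.32219135] [304.5813779  255.33683861]
37 [330.27442057 250.41698371] [316.92398615 249.66360508]
78.5 [311.19876309 248.06092901] [331.95167403 242.75618479]
```

View pics/pin8.png

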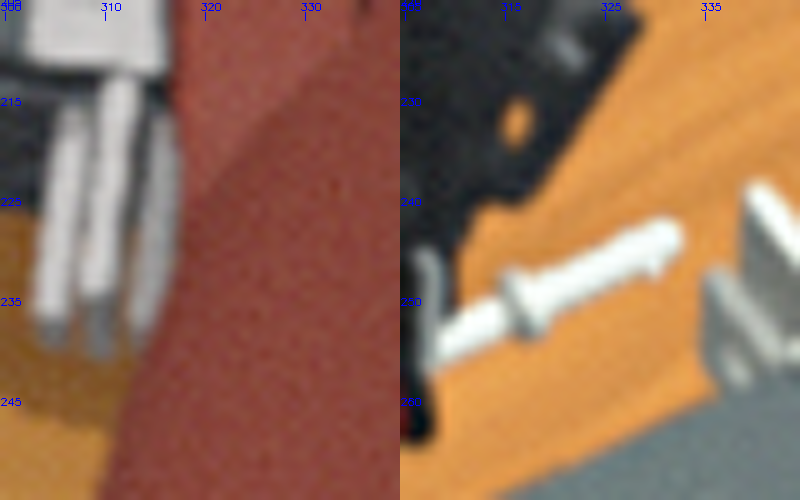

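```bash
python3 - <<'E'
from h import *
d=pickle.load(open("cam8.pkl","rb"));S=d["scene"]
for h in (100,104,108,112,116):
    print(h,"hole",proj(S,F-EX*.034-EY*.013+[0,0,h/1e3]).round(1),"topfrontcorner",proj(S,F-EX*.05-EY*.013+[0,0,(h+17)/1e3]).round(1))
E
```

```text
100 hole [336.8 256.3] topfrontcorner [333.4 247.2]
104 hole [336.8 255.3] topfrontcorner [333.4 246.2]
108 hole [336.9 254.2] topfrontcorner [333.5 245.1]
112 hole [336.9 253.2] topfrontcorner [333.5 244. ]
116 hole [337.  252.1] topfrontcorner [333.6 242.9]
```

Call:
{"fn": "jog_arm", "kwargs": {"delta_pos": [[0.5, -0.04, -0.05], [0.5, -0.04, 0], [0.15, -0.01, 0], [0, 0, 0], [0, 0, 0]], "delta_rot": [[0, 0, 0], [0, 0, 0], [0, 0, 0], [0, 0, 0], [0, 0, 0]], "jaw": [1, 1, 1, 1, 1]}}

```text
t: 11.57
tcp_pos: [0.5336, 0.062, 0.1144]
tool_rot: [0.733, 0.68, -0.01, 0.011]
ft_force: [-1.1, -0.6, -1.2]
grip_width: 0.0118
```

```bash
python3 -c "
from h import *
st()"
```

```text
case xyz mm -58.3 -86.41 114.41 F case [-1.01 -0.73 -1.19] w 11.8 t 11.5667 az 1.4947262101996148 [ 0.7334  0.6796 -0.0102  0.011 ] M [ 0.003  0.014 -0.017]
```

Call:
{"fn": "jog_arm", "kwargs": {"delta_pos": [[0.1, -0.01, 0], [0.1, -0.01, 0], [0, 0, 0], [0, 0, 0]], "delta_rot": [[0, 0, 0], [0, 0, 0], [0, 0, 0], [0, 0, 0]], "jaw": [1, 1, 1, 1]}}

```text
t: 11.9
tcp_pos: [0.5355, 0.0621, 0.1144]
tool_rot: [0.733, 0.68, -0.01, 0.011]
ft_force: [-0.5, -0.5, -1.4]
grip_width: 0.0116
```

Call:
{"fn": "jog_arm", "kwargs": {"delta_pos": [[0.1, -0.01, 0], [0, 0, 0], [0, 0, 0]], "delta_rot": [[0, 0, 0], [0, 0, 0], [0, 0, 0]], "jaw": [1, 1, 1]}}

```text
t: 12.15
tcp_pos: [0.5365, 0.0619, 0.1145]
tool_rot: [0.733, 0.68, -0.01, 0.011]
ft_force: [-0.1, -0.6, -2.0]
grip_width: 0.012
```

Call:
{"fn": "jog_arm", "kwargs": {"delta_pos": [[0.1, -0.01, 0], [0, 0, 0], [0, 0, 0]], "delta_rot": [[0, 0, 0], [0, 0, 0], [0, 0, 0]], "jaw": [1, 1, 1]}}

```text
t: 12.4
tcp_pos: [0.5376, 0.0618, 0.1145]
tool_rot: [0.733, 0.68, -0.01, 0.011]
ft_force: [0.2, -0.1, -2.1]
grip_width: 0.0118
```

Call:
{"fn": "jog_arm", "kwargs": {"delta_pos": [[0.1, -0.01, 0], [0, 0, 0], [0, 0, 0]], "delta_rot": [[0, 0, 0], [0, 0, 0], [0, 0, 0]], "jaw": [1, 1, 1]}}

```text
t: 12.65
tcp_pos: [0.5386, 0.0617, 0.1145]
tool_rot: [0.733, 0.68, -0.01, 0.011]
ft_force: [-0.4, 0.2, -0.6]
grip_width: 0.0115
```

Call:
{"fn": "jog_arm", "kwargs": {"delta_pos": [[0.1, -0.01, 0], [0, 0, 0], [0, 0, 0]], "delta_rot": [[0, 0, 0], [0, 0, 0], [0, 0, 0]], "jaw": [1, 1, 1]}}

```text
t: 12.9
tcp_pos: [0.5396, 0.0616, 0.1144]
tool_rot: [0.733, 0.68, -0.01, 0.011]
ft_force: [-0.6, -0.4, -1.5]
grip_width: 0.0118
```

```bash
python3 - <<'E'
from h import *
d=snap(9);o=st();T,S=d["top"],d["scene"]
cv2.imwrite("pics/pin9.png",up(S["image"],305,220,50,50,12))
E
```

```text
case xyz mm -52.41 -86.37 114.45 F case [ 0.52 -0.01 -1.45] w 11.46 t 13.0 az 1.494974093239247 [ 0.7333  0.6797 -0.0102  0.011 ] M [ 0.043 -0.03   0.011]
```

View pics/pin9.png

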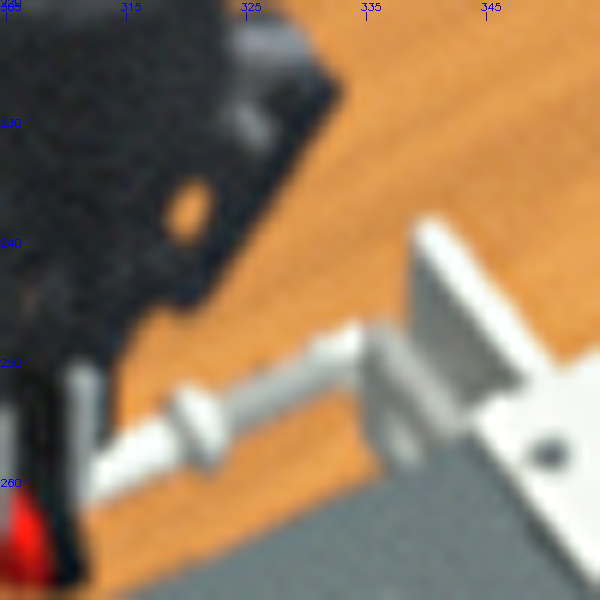

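Call:
{"fn": "jog_arm", "kwargs": {"delta_pos": [[0.1, -0.01, 0], [0, 0, 0], [0, 0, 0]], "delta_rot": [[0, 0, 0], [0, 0, 0], [0, 0, 0]], "jaw": [1, 1, 1]}}

```text
t: 13.25
tcp_pos: [0.5403, 0.0615, 0.1143]
tool_rot: [0.733, 0.68, -0.01, 0.011]
ft_force: [-1.9, 1.0, -1.5]
grip_width: 0.0118
```

Call:
{"fn": "jog_arm", "kwargs": {"delta_pos": [[0.1, -0.01, 0], [0, 0, 0], [0, 0, 0]], "delta_rot": [[0, 0, 0], [0, 0, 0], [0, 0, 0]], "jaw": [1, 1, 1]}}

```text
t: 13.5
tcp_pos: [0.541, 0.0614, 0.1142]
tool_rot: [0.733, 0.68, -0.011, 0.011]
ft_force: [-3.3, 0.1, -1.6]
grip_width: 0.0115
```

```bash
python3 - <<'E'
from h import *
d=snap(10);o=st();T,S=d["top"],d["scene"]
cv2.imwrite("pics/pin10.png",up(S["image"],305,220,50,50,12))
E
```

```text
case xyz mm -50.86 -86.43 114.26 F case [-3.3  -1.76 -1.59] w 11.42 t 13.6 az 1.4951232716338183 [ 0.7333  0.6798 -0.0105  0.0107] M [-0.006  0.739  0.252]
```

View pics/pin10.png

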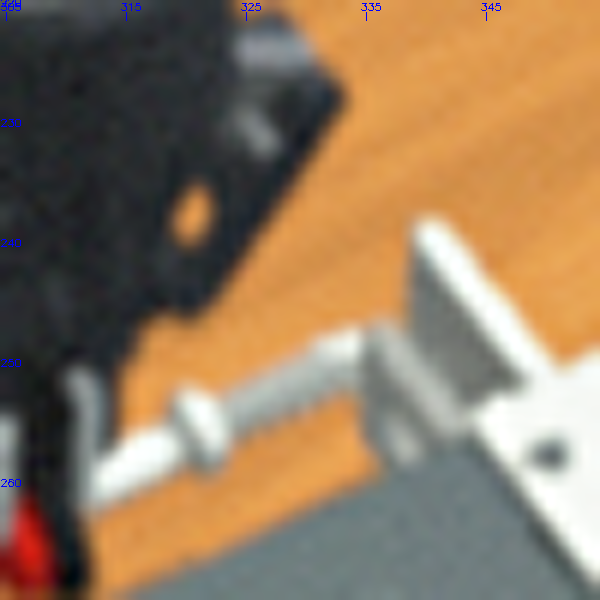

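Call:
{"fn": "jog_arm", "kwargs": {"delta_pos": [[-0.4, 0.03, 0], [-0.04, -0.5, 0], [0, 0, 0], [0.2, -0.015, 0], [0, 0, 0], [0, 0, 0]], "delta_rot": [[0, 0, 0], [0, 0, 0], [0, 0, 0], [0, 0, 0], [0, 0, 0], [0, 0, 0]], "jaw": [1, 1, 1, 1, 1, 1]}}

```text
t: 14.1
tcp_pos: [0.5395, 0.0565, 0.1145]
tool_rot: [0.733, 0.68, -0.01, 0.011]
ft_force: [-0.3, -0.4, -1.7]
grip_width: 0.0117
```

```bash
python3 -c "
from h import *
st()"
```

```text
case xyz mm -52.03 -91.46 114.54 F case [-0.23 -0.39 -1.75] w 11.67 t 14.1 az 1.4947663086753527 [ 0.7334  0.6796 -0.01    0.0112] M [ 0.02  -0.003  0.003]
```

Call:
{"fn": "jog_arm", "kwargs": {"delta_pos": [[0.1, -0.01, 0], [0, 0, 0], [0, 0, 0]], "delta_rot": [[0, 0, 0], [0, 0, 0], [0, 0, 0]], "jaw": [1, 1, 1]}}

```text
t: 14.35
tcp_pos: [0.54, 0.0565, 0.1144]
tool_rot: [0.733, 0.68, -0.01, 0.011]
ft_force: [-0.8, -0.5, -1.1]
grip_width: 0.0113
```

```bash
python3 -c "
from h import *
st()"
```

```text
case xyz mm -51.51 -91.42 114.36 F case [-0.79 -0.55 -1.1 ] w 11.3 t 14.35 az 1.4950975209846848 [ 0.7333  0.6798 -0.0103  0.0109] M [-0.     0.181  0.087]
```

Call:
{"fn": "jog_arm", "kwargs": {"delta_pos": [[0.1, -0.01, 0], [0, 0, 0], [0, 0, 0]], "delta_rot": [[0, 0, 0], [0, 0, 0], [0, 0, 0]], "jaw": [1, 1, 1]}}

```text
t: 14.6
tcp_pos: [0.5408, 0.0564, 0.1143]
tool_rot: [0.733, 0.68, -0.01, 0.011]
ft_force: [-2.9, 0.2, -2.1]
grip_width: 0.0118
```

```bash
python3 -c "
from h import *
st()"
```

```text
case xyz mm -50.75 -91.46 114.29 F case [-2.86 -0.02 -2.09] w 11.76 t 14.6 az 1.4951697584017163 [ 0.7333  0.6798 -0.0105  0.0108] M [-0.024  0.563  0.221]
```

Call:
{"fn": "jog_arm", "kwargs": {"delta_pos": [[-0.5, 0.04, 0], [0, 0, 1.5], [0, 0, 1.8], [1.2, -0.09, 0], [1.2, -0.09, 0], [0, 0, -0.3], [0, 0, 0], [0, 0, 0]], "delta_rot": [[0, 0, 0], [0, 0, 0], [0, 0, 0], [0, 0, 0], [0, 0, 0], [0, 0, 0], [0, 0, 0], [0, 0, 0]], "jaw": [1, 1, 1, 1, 1, 1, 1, 1]}}

```text
t: 15.27
tcp_pos: [0.5591, 0.055, 0.1439]
tool_rot: [0.733, 0.68, -0.011, 0.011]
ft_force: [-0.8, -1.0, -1.3]
grip_width: 0.0117
```

```bash
python3 - <<'E'
from h import *
d=snap(11);o=st();T,S=d["top"],d["scene"]
cv2.imwrite("pics/pin11.png",np.hstack([up(T["image"],295,205,40,50,10),up(S["image"],310,220,40,50,10)]))
E
```

```text
case xyz mm -32.19 -91.38 144.2 F case [ 0.76 -0.35 -2.29] w 11.58 t 15.3667 az 1.495053995559055 [ 0.7333  0.6798 -0.0105  0.0107] M [-0.01   0.015  0.022]
```

View pics/pin11.png

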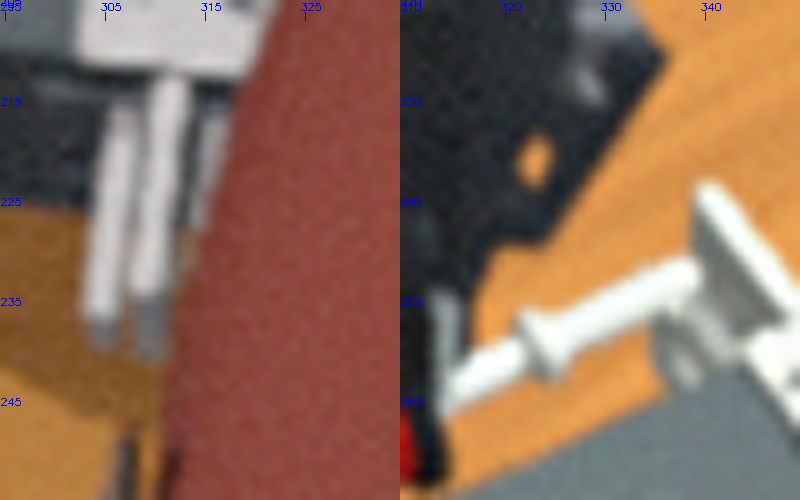

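Call:
{"fn": "jog_arm", "kwargs": {"delta_pos": [[0.09, -0.01, -0.3], [0, 0, -0.2], [0, 0, 0], [0, 0, 0]], "delta_rot": [[0, 0, 0], [0, 0, 0], [0, 0, 0], [0, 0, 0]], "jaw": [1, 1, 1, 1]}}

```text
t: 15.7
tcp_pos: [0.5608, 0.0549, 0.1392]
tool_rot: [0.733, 0.68, -0.01, 0.011]
ft_force: [0.5, -0.3, -1.5]
grip_width: 0.0116
```

Call:
{"fn": "jog_arm", "kwargs": {"delta_pos": [[0, 0, -0.2], [0, 0, 0], [0, 0, 0]], "delta_rot": [[0, 0, 0], [0, 0, 0], [0, 0, 0]], "jaw": [1, 1, 1]}}

```text
t: 15.95
tcp_pos: [0.5609, 0.0549, 0.1373]
tool_rot: [0.733, 0.68, -0.01, 0.011]
ft_force: [-0.6, 0.3, -0.8]
grip_width: 0.0115
```

```bash
python3 -c "
from h import *
st()"
```

```text
case xyz mm -30.51 -91.44 137.35 F case [-0.66  0.28 -0.75] w 11.46 t 15.95 az 1.4949890057357582 [ 0.7333  0.6797 -0.0102  0.0109] M [-0.012  0.021 -0.078]
```

Call:
{"fn": "jog_arm", "kwargs": {"delta_pos": [[0, 0, -0.2], [0, 0, 0], [0, 0, 0]], "delta_rot": [[0, 0, 0], [0, 0, 0], [0, 0, 0]], "jaw": [1, 1, 1]}}

```text
t: 16.2
tcp_pos: [0.5609, 0.0549, 0.1353]
tool_rot: [0.733, 0.68, -0.01, 0.011]
ft_force: [-0.0, 0.4, -1.2]
grip_width: 0.0118
```

```bash
python3 -c "
from h import *
st()"
```

```text
case xyz mm -30.52 -91.45 135.32 F case [-0.07  0.44 -1.18] w 11.76 t 16.2 az 1.4949849001785702 [ 0.7333  0.6797 -0.0103  0.011 ] M [-0.007 -0.029  0.028]
```

Still free, so I'll continue down in 1 mm steps.

Call:
{"fn": "jog_arm", "kwargs": {"delta_pos": [[-0.08, 0.006, -0.1], [0, 0, 0], [0, 0, 0]], "delta_rot": [[0, 0, 0], [0, 0, 0], [0, 0, 0]], "jaw": [1, 1, 1]}}

```text
t: 16.45
tcp_pos: [0.5602, 0.0549, 0.1344]
tool_rot: [0.733, 0.68, -0.01, 0.011]
ft_force: [0.3, -0.6, -2.3]
grip_width: 0.0117
```

Call:
{"fn": "jog_arm", "kwargs": {"delta_pos": [[0, 0, -0.1], [0, 0, 0], [0, 0, 0]], "delta_rot": [[0, 0, 0], [0, 0, 0], [0, 0, 0]], "jaw": [1, 1, 1]}}

```text
t: 16.7
tcp_pos: [0.5603, 0.0549, 0.1335]
tool_rot: [0.733, 0.68, -0.01, 0.011]
ft_force: [0.4, -0.9, -1.1]
grip_width: 0.0116
```

Call:
{"fn": "jog_arm", "kwargs": {"delta_pos": [[0, 0, -0.1], [0, 0, 0], [0, 0, 0]], "delta_rot": [[0, 0, 0], [0, 0, 0], [0, 0, 0]], "jaw": [1, 1, 1]}}

```text
t: 16.95
tcp_pos: [0.5603, 0.0548, 0.1325]
tool_rot: [0.733, 0.68, -0.01, 0.011]
ft_force: [0.4, -0.9, 1.0]
grip_width: 0.0114
```

```bash
python3 -c "
from h import *
st()"
```

```text
case xyz mm -31.12 -91.54 132.52 F case [ 0.5  -0.81  0.99] w 11.4 t 16.95 az 1.494904036991713 [ 0.7333  0.6797 -0.0102  0.0112] M [-0.137  0.016  0.053]
```

Call:
{"fn": "jog_arm", "kwargs": {"delta_pos": [[0, 0, -0.1], [0, 0, 0], [0, 0, 0]], "delta_rot": [[0, 0, 0], [0, 0, 0], [0, 0, 0]], "jaw": [1, 1, 1]}}

```text
t: 17.2
tcp_pos: [0.5603, 0.0548, 0.1315]
tool_rot: [0.733, 0.68, -0.01, 0.011]
ft_force: [0.9, -2.7, 1.4]
grip_width: 0.0115
```

```bash
python3 - <<'E'
from h import *
d=snap(12);o=st();T,S=d["top"],d["scene"]
cv2.imwrite("pics/pin12.png",np.hstack([up(T["image"],295,205,40,50,10),up(S["image"],310,220,40,50,10)]))
E
```

```text
case xyz mm -31.14 -91.5 131.53 F case [ 1.21 -1.15  1.18] w 11.64 t 17.3 az 1.4949073953489411 [ 0.7333  0.6797 -0.0101  0.0111] M [-0.225  0.039  0.006]
```

View pics/pin12.png

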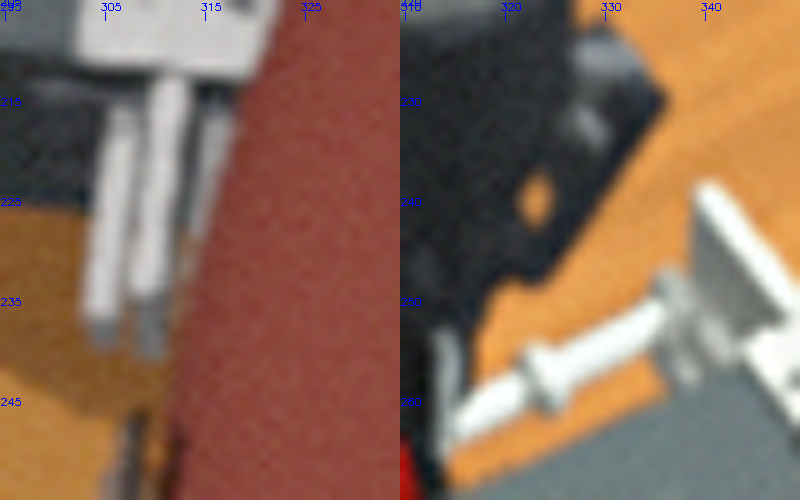

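```bash
python3 - <<'E'
from h import *
d=pickle.load(open("cam12.pkl","rb"));S=d["scene"];T=d["top"]
for dy in (0,2,4):
  for h in (100,104,108):
    G=F+EX*.0027+EY*dy/1e3
    print(dy,h,"hole",proj(S,G-EX*.034-EY*.013+[0,0,h/1e3]).round(1),"corner",proj(S,G-EX*.05-EY*.013+[0,0,(h+17)/1e3]).round(1),"inner",proj(S,G-EX*.05-EY*.007+[0,0,(h+17)/1e3]).round(1),"topR mid",proj(T,G-EX*.05-EY*.01+[0,0,(h+17)/1e3]).round(1),proj(T,G-EX*.05+EY*.01+[0,0,(h+17)/1e3]).round(1))
tcp=F-EX*.0311-EY*.0915+[0,0,.1316]
for k in(37,70,78.5): print(k,proj(S,tcp+EY*(k+3.5)/1e3-[0,0,.0073]))
E
```

```text
0 100 hole [337.4 257.1] corner [334. 248.] inner [336.2 247. ] topR mid [314.6 237.8] [305.4 236.7]
0 104 hole [337.4 256.1] corner [334.1 247. ] inner [336.2 245.9] topR mid [314.6 237.4] [305.4 236.3]
0 108 hole [337.5 255. ] corner [334.1 245.9] inner [336.3 244.9] topR mid [314.6 237. ] [305.3 235.8]
2 100 hole [338.1 256.8] corner [334.7 247.7] inner [336.9 246.7] topR mid [313.7 237.7] [304.5 236.5]
2 104 hole [338.2 255.7] corner [334.8 246.6] inner [337.  245.6] topR mid [313.7 237.3] [304.5 236.1]
2 108 hole [338.2 254.7] corner [334.8 245.5] inner [337.  244.5] topR mid [313.7 236.9] [304.4 235.7]
4 100 hole [338.8 256.4] corner [335.5 247.3] inner [337.6 246.3] topR mid [312.8 237.6] [303.6 236.4]
4 104 hole [338.9 255.4] corner [335.5 246.3] inner [337.7 245.3] topR mid [312.8 237.2] [303.5 236. ]
4 108 hole [338.9 254.3] corner [335.6 245.2] inner [337.7 244.2] topR mid [312.7 236.8] [303.5 235.6]
37 [323.70483428 257.30575982]
70 [335.91388219 251.61055262]
78.5 [339.02805503 250.15787099]
```

Call:
{"fn": "jog_arm", "kwargs": {"delta_pos": [[0, 0, 0.4], [-0.05, -0.6, 0], [-0.05, -0.7, 0], [0, 0, -1], [0, 0, -1.38], [0, 0, 0], [0, 0, 0]], "delta_rot": [[0, 0, 0], [0, 0, 0], [0, 0, 0], [0, 0, 0], [0, 0, 0], [0, 0, 0], [0, 0, 0]], "jaw": [1, 1, 1, 1, 1, 1, 1]}}

```text
t: 17.88
tcp_pos: [0.5582, 0.0418, 0.1106]
tool_rot: [0.733, 0.68, -0.011, 0.01]
ft_force: [0.5, 0.1, -1.5]
grip_width: 0.0115
```

```bash
python3 - <<'E'
from h import *
d=snap(13);o=st();T,S=d["top"],d["scene"]
tcp=o["tcp_pos"]
for k in(3.5,37,78.5): print(k,proj(S,tcp+EY*(k+3.5)/1e3-[0,0,.0073]))
cv2.imwrite("pics/pin13.png",np.hstack([up(T["image"],295,205,40,50,10),up(S["image"],305,230,40,50,10)]))
E
```

```text
case xyz mm -31.18 -104.52 111.76 F case [-0.7  -0.68 -0.99] w 11.19 t 17.9833 az 1.4948905192344966 [ 0.7333  0.6797 -0.0102  0.011 ] M [-0.001 -0.078  0.007]
3.5 [306.23284589 270.65974674]
37 [318.76025938 264.77511194]
78.5 [334.00872914 257.61228652]
```

View pics/pin13.png

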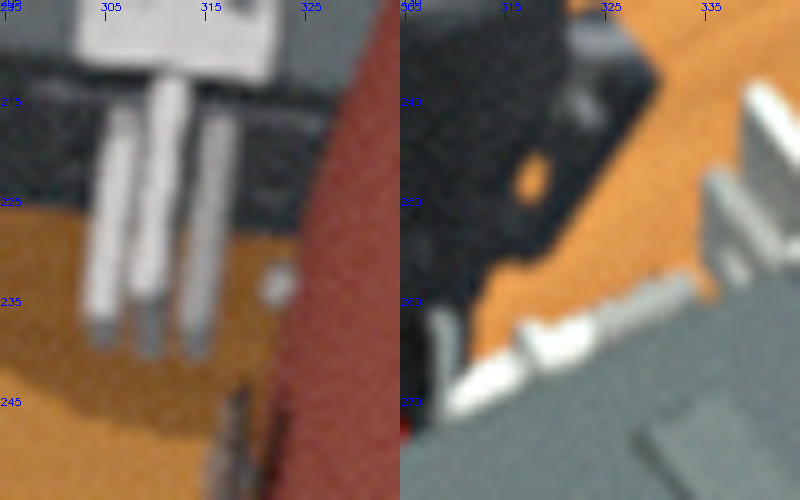

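The tip is just right of the right ear, at scene (334,258) and top (322,233). I'll advance gently along +y and feel for the hole.

Call:
{"fn": "jog_arm", "kwargs": {"delta_pos": [[0.04, 0.5, 0], [0.015, 0.2, 0], [0.015, 0.2, 0], [0, 0, 0], [0, 0, 0]], "delta_rot": [[0, 0, 0], [0, 0, 0], [0, 0, 0], [0, 0, 0], [0, 0, 0]], "jaw": [1, 1, 1, 1, 1]}}

```text
t: 18.4
tcp_pos: [0.56, 0.0512, 0.1118]
tool_rot: [0.733, 0.68, -0.01, 0.011]
ft_force: [0.1, -0.9, -1.7]
grip_width: 0.0112
```

```bash
python3 -c "
from h import *
st()"
```

```text
case xyz mm -31.14 -95.2 111.82 F case [ 0.18 -0.87 -1.72] w 11.22 t 18.4 az 1.4955391574737185 [ 0.7331  0.6799 -0.0101  0.0112] M [-0.007  0.058 -0.005]
```

Call:
{"fn": "jog_arm", "kwargs": {"delta_pos": [[0.015, 0.2, 0], [0, 0, 0], [0, 0, 0]], "delta_rot": [[0, 0, 0], [0, 0, 0], [0, 0, 0]], "jaw": [1, 1, 1]}}

```text
t: 18.65
tcp_pos: [0.5601, 0.053, 0.1117]
tool_rot: [0.733, 0.68, -0.01, 0.011]
ft_force: [-0.3, -0.5, -1.2]
grip_width: 0.0116
```

Call:
{"fn": "jog_arm", "kwargs": {"delta_pos": [[0.015, 0.2, 0], [0, 0, 0], [0, 0, 0]], "delta_rot": [[0, 0, 0], [0, 0, 0], [0, 0, 0]], "jaw": [1, 1, 1]}}

```text
t: 18.9
tcp_pos: [0.5602, 0.055, 0.1116]
tool_rot: [0.733, 0.68, -0.01, 0.011]
ft_force: [-0.1, -0.3, -1.2]
grip_width: 0.0111
```

```bash
python3 -c "
from h import *
st()"
```

```text
case xyz mm -31.25 -91.36 111.63 F case [-0.09 -0.3  -1.18] w 11.12 t 18.9 az 1.4951170530884494 [ 0.7333  0.6798 -0.0102  0.011 ] M [-0.011  0.036 -0.026]
```

Call:
{"fn": "jog_arm", "kwargs": {"delta_pos": [[0.015, 0.2, 0], [0, 0, 0], [0, 0, 0]], "delta_rot": [[0, 0, 0], [0, 0, 0], [0, 0, 0]], "jaw": [1, 1, 1]}}

```text
t: 19.15
tcp_pos: [0.5604, 0.0571, 0.1116]
tool_rot: [0.733, 0.68, -0.01, 0.011]
ft_force: [0.1, 0.3, -0.8]
grip_width: 0.0117
```

Call:
{"fn": "jog_arm", "kwargs": {"delta_pos": [[0.015, 0.2, 0], [0, 0, 0], [0, 0, 0]], "delta_rot": [[0, 0, 0], [0, 0, 0], [0, 0, 0]], "jaw": [1, 1, 1]}}

```text
t: 19.4
tcp_pos: [0.5606, 0.0591, 0.1117]
tool_rot: [0.733, 0.68, -0.01, 0.011]
ft_force: [-0.3, -0.4, -1.3]
grip_width: 0.0111
```

Call:
{"fn": "jog_arm", "kwargs": {"delta_pos": [[0.015, 0.2, 0], [0, 0, 0], [0, 0, 0]], "delta_rot": [[0, 0, 0], [0, 0, 0], [0, 0, 0]], "jaw": [1, 1, 1]}}

```text
t: 19.65
tcp_pos: [0.5607, 0.061, 0.1117]
tool_rot: [0.733, 0.68, -0.01, 0.011]
ft_force: [-0.9, -0.5, -0.5]
grip_width: 0.0115
```

```bash
python3 - <<'E'
from h import *
d=snap(14);o=st();T,S=d["top"],d["scene"]
cv2.imwrite("pics/pin14.png",np.hstack([up(T["image"],295,205,40,50,10),up(S["image"],310,230,40,50,10)]))
E
```

```text
case xyz mm -31.28 -85.41 111.63 F case [-0.82  0.1  -1.21] w 11.62 t 19.75 az 1.4950542533432758 [ 0.7333  0.6798 -0.0102  0.011 ] M [-0.069  0.027 -0.024]
```

View pics/pin14.png

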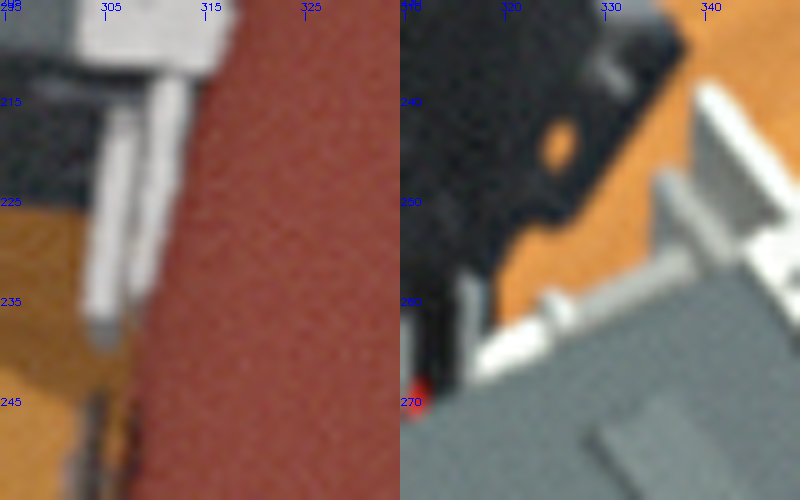

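The shank enters the ear without force. I'll keep going in small steps.

Call:
{"fn": "jog_arm", "kwargs": {"delta_pos": [[0.015, 0.2, 0], [0, 0, 0], [0, 0, 0]], "delta_rot": [[0, 0, 0], [0, 0, 0], [0, 0, 0]], "jaw": [1, 1, 1]}}

```text
t: 20.0
tcp_pos: [0.5608, 0.0632, 0.1117]
tool_rot: [0.733, 0.68, -0.01, 0.011]
ft_force: [0.2, -0.2, -0.8]
grip_width: 0.0117
```

Call:
{"fn": "jog_arm", "kwargs": {"delta_pos": [[0.015, 0.2, 0], [0, 0, 0], [0, 0, 0]], "delta_rot": [[0, 0, 0], [0, 0, 0], [0, 0, 0]], "jaw": [1, 1, 1]}}

```text
t: 20.25
tcp_pos: [0.561, 0.0652, 0.1116]
tool_rot: [0.733, 0.68, -0.01, 0.011]
ft_force: [-0.4, 0.7, -1.2]
grip_width: 0.0116
```

Call:
{"fn": "jog_arm", "kwargs": {"delta_pos": [[0.015, 0.2, 0], [0, 0, 0], [0, 0, 0]], "delta_rot": [[0, 0, 0], [0, 0, 0], [0, 0, 0]], "jaw": [1, 1, 1]}}

```text
t: 20.5
tcp_pos: [0.5611, 0.0671, 0.1116]
tool_rot: [0.733, 0.68, -0.01, 0.011]
ft_force: [0.5, 0.9, -1.3]
grip_width: 0.0112
```

```bash
python3 -c "
from h import *
st()"
```

```text
case xyz mm -31.26 -79.21 111.64 F case [ 0.42  0.95 -1.3 ] w 11.24 t 20.5 az 1.495202069013627 [ 0.7332  0.6798 -0.0101  0.011 ] M [ 0.098 -0.008 -0.037]
```

Call:
{"fn": "jog_arm", "kwargs": {"delta_pos": [[0.015, 0.2, 0], [0, 0, 0], [0, 0, 0]], "delta_rot": [[0, 0, 0], [0, 0, 0], [0, 0, 0]], "jaw": [1, 1, 1]}}

```text
t: 20.75
tcp_pos: [0.5613, 0.0694, 0.1117]
tool_rot: [0.733, 0.68, -0.01, 0.011]
ft_force: [0.4, 1.8, -1.8]
grip_width: 0.0117
```

Call:
{"fn": "jog_arm", "kwargs": {"delta_pos": [[0.015, 0.2, 0], [0, 0, 0], [0, 0, 0]], "delta_rot": [[0, 0, 0], [0, 0, 0], [0, 0, 0]], "jaw": [1, 1, 1]}}

```text
t: 21.0
tcp_pos: [0.5614, 0.0709, 0.1116]
tool_rot: [0.733, 0.68, -0.01, 0.011]
ft_force: [0.3, -0.0, -1.0]
grip_width: 0.0116
```

```bash
python3 -c "
from h import *
st()"
```

```text
case xyz mm -31.29 -75.39 111.64 F case [ 0.31 -0.02 -1.05] w 11.58 t 21.0 az 1.4950396355716626 [ 0.7333  0.6797 -0.0102  0.0111] M [ 0.125  0.056 -0.05 ]
```

Call:
{"fn": "jog_arm", "kwargs": {"delta_pos": [[0.015, 0.2, 0], [0, 0, 0], [0, 0, 0]], "delta_rot": [[0, 0, 0], [0, 0, 0], [0, 0, 0]], "jaw": [1, 1, 1]}}

```text
t: 21.25
tcp_pos: [0.5616, 0.073, 0.1116]
tool_rot: [0.733, 0.68, -0.01, 0.011]
ft_force: [-0.1, 1.6, -1.6]
grip_width: 0.0114
```

```bash
python3 -c "
from h import *
st()"
```

```text
case xyz mm -31.28 -73.33 111.63 F case [-0.2   1.61 -1.64] w 11.43 t 21.25 az 1.4950878156035385 [ 0.7333  0.6798 -0.0102  0.011 ] M [ 0.054 -0.065  0.022]
```

Call:
{"fn": "jog_arm", "kwargs": {"delta_pos": [[0.008, 0.1, 0], [0.008, 0.1, 0], [0, 0, 0], [0, 0, 0]], "delta_rot": [[0, 0, 0], [0, 0, 0], [0, 0, 0], [0, 0, 0]], "jaw": [1, 1, 1, 1]}}

```text
t: 21.58
tcp_pos: [0.5618, 0.0751, 0.1116]
tool_rot: [0.733, 0.68, -0.01, 0.011]
ft_force: [0.7, 0.0, -1.0]
grip_width: 0.0118
```

```bash
python3 -c "
from h import *
st()"
```

```text
case xyz mm -31.26 -71.24 111.65 F case [ 0.7   0.06 -1.03] w 11.77 t 21.5833 az 1.4951355769622492 [ 0.7333  0.6798 -0.0101  0.011 ] M [ 0.052 -0.037  0.022]
```

Call:
{"fn": "jog_arm", "kwargs": {"delta_pos": [[0.008, 0.1, 0], [0.008, 0.1, 0], [0, 0, 0], [0, 0, 0]], "delta_rot": [[0, 0, 0], [0, 0, 0], [0, 0, 0], [0, 0, 0]], "jaw": [1, 1, 1, 1]}}

```text
t: 21.92
tcp_pos: [0.5619, 0.0771, 0.1117]
tool_rot: [0.733, 0.68, -0.01, 0.011]
ft_force: [-0.4, 0.8, -1.3]
grip_width: 0.0111
```

```bash
python3 -c "
from h import *
st()"
```

```text
case xyz mm -31.25 -69.22 111.66 F case [-0.43  0.8  -1.34] w 11.12 t 21.9167 az 1.4951683768417043 [ 0.7333  0.6798 -0.0101  0.011 ] M [ 0.029 -0.06  -0.031]
```

Call:
{"fn": "jog_arm", "kwargs": {"delta_pos": [[0.012, 0.15, 0], [0.012, 0.15, 0], [0.008, 0.1, 0], [0, 0, 0], [0, 0, 0]], "delta_rot": [[0, 0, 0], [0, 0, 0], [0, 0, 0], [0, 0, 0], [0, 0, 0]], "jaw": [1, 1, 1, 1, 1]}}

```text
t: 22.33
tcp_pos: [0.5622, 0.081, 0.1117]
tool_rot: [0.733, 0.68, -0.01, 0.011]
ft_force: [-0.3, -0.1, -0.7]
grip_width: 0.0115
```

Call:
{"fn": "jog_arm", "kwargs": {"delta_pos": [[0.012, 0.15, 0], [0.012, 0.15, 0], [0.008, 0.1, 0], [0, 0, 0], [0, 0, 0]], "delta_rot": [[0, 0, 0], [0, 0, 0], [0, 0, 0], [0, 0, 0], [0, 0, 0]], "jaw": [1, 1, 1, 1, 1]}}

```text
t: 22.75
tcp_pos: [0.5626, 0.0853, 0.1116]
tool_rot: [0.733, 0.68, -0.01, 0.011]
ft_force: [-0.4, 0.9, -0.6]
grip_width: 0.0118
```

```bash
python3 - <<'E'
from h import *
d=snap(15);o=st();T,S=d["top"],d["scene"]
cv2.imwrite("pics/pin15.png",np.hstack([up(T["image"],290,205,40,50,10),up(S["image"],315,225,40,50,10)]))
E
```

```text
case xyz mm -31.23 -61.05 111.64 F case [ 0.63  0.93 -0.56] w 11.23 t 22.85 az 1.4952180642962207 [ 0.7332  0.6798 -0.01    0.0108] M [ 0.193 -0.077  0.001]
```

View pics/pin15.png

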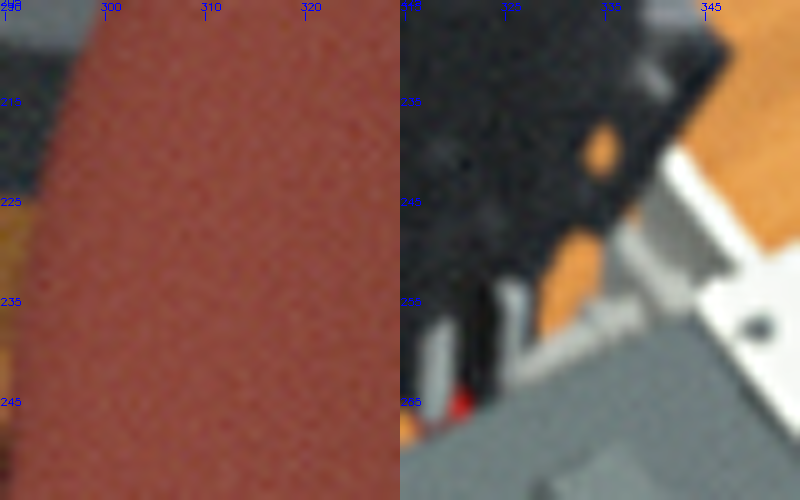

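The collar is nearing the ear at scene (336,257). I'll move in 1 mm steps to seat it.

Call:
{"fn": "jog_arm", "kwargs": {"delta_pos": [[0.012, 0.15, 0], [0.012, 0.15, 0], [0, 0, 0], [0, 0, 0]], "delta_rot": [[0, 0, 0], [0, 0, 0], [0, 0, 0], [0, 0, 0]], "jaw": [1, 1, 1, 1]}}

```text
t: 23.18
tcp_pos: [0.5628, 0.0882, 0.1116]
tool_rot: [0.733, 0.68, -0.01, 0.011]
ft_force: [0.5, -0.0, 0.0]
grip_width: 0.0114
```

Call:
{"fn": "jog_arm", "kwargs": {"delta_pos": [[0.008, 0.1, 0], [0, 0, 0], [0, 0, 0]], "delta_rot": [[0, 0, 0], [0, 0, 0], [0, 0, 0]], "jaw": [1, 1, 1]}}

```text
t: 23.43
tcp_pos: [0.5629, 0.0892, 0.1117]
tool_rot: [0.733, 0.68, -0.01, 0.011]
ft_force: [0.7, 1.5, -0.7]
grip_width: 0.0116
```

Call:
{"fn": "jog_arm", "kwargs": {"delta_pos": [[0.008, 0.1, 0], [0, 0, 0], [0, 0, 0]], "delta_rot": [[0, 0, 0], [0, 0, 0], [0, 0, 0]], "jaw": [1, 1, 1]}}

```text
t: 23.68
tcp_pos: [0.5629, 0.09, 0.1117]
tool_rot: [0.733, 0.68, -0.01, 0.011]
ft_force: [0.2, 0.5, -0.5]
grip_width: 0.0117
```

```bash
python3 -c "
from h import *
st()"
```

```text
case xyz mm -31.22 -56.27 111.67 F case [ 0.2   0.52 -0.47] w 11.72 t 23.6833 az 1.4950557390788728 [ 0.7333  0.6798 -0.0101  0.011 ] M [ 0.263  0.029 -0.009]
```

Call:
{"fn": "jog_arm", "kwargs": {"delta_pos": [[0.008, 0.1, 0], [0, 0, 0], [0, 0, 0]], "delta_rot": [[0, 0, 0], [0, 0, 0], [0, 0, 0]], "jaw": [1, 1, 1]}}

```text
t: 23.93
tcp_pos: [0.563, 0.0908, 0.1117]
tool_rot: [0.733, 0.68, -0.01, 0.011]
ft_force: [-0.1, -0.9, 0.4]
grip_width: 0.0116
```

Call:
{"fn": "jog_arm", "kwargs": {"delta_pos": [[0.008, 0.1, 0], [0, 0, 0], [0, 0, 0]], "delta_rot": [[0, 0, 0], [0, 0, 0], [0, 0, 0]], "jaw": [1, 1, 1]}}

```text
t: 24.18
tcp_pos: [0.5631, 0.0918, 0.1117]
tool_rot: [0.733, 0.68, -0.01, 0.011]
ft_force: [0.8, -1.2, 1.9]
grip_width: 0.0114
```

Call:
{"fn": "jog_arm", "kwargs": {"delta_pos": [[0.008, 0.1, 0], [0, 0, 0], [0, 0, 0]], "delta_rot": [[0, 0, 0], [0, 0, 0], [0, 0, 0]], "jaw": [1, 1, 1]}}

```text
t: 24.43
tcp_pos: [0.5631, 0.092, 0.1117]
tool_rot: [0.733, 0.68, -0.011, 0.012]
ft_force: [-0.5, -5.5, 2.4]
grip_width: 0.0114
```

```bash
python3 -c "
from h import *
st()"
```

```text
case xyz mm -31.24 -54.23 111.74 F case [-0.04 -5.52  2.44] w 11.43 t 24.4333 az 1.494410704548516 [ 0.7335  0.6795 -0.0109  0.0116] M [-1.138  0.262  0.038]
```

The collar has seated: Fy = -5.5 N at case y ≈ -54, which matches the expected stop. I'll add a small extra nudge and check the pictures before release.

Call:
{"fn": "jog_arm", "kwargs": {"delta_pos": [[0.004, 0.05, 0], [0, 0, 0], [0, 0, 0]], "delta_rot": [[0, 0, 0], [0, 0, 0], [0, 0, 0]], "jaw": [1, 1, 1]}}

```text
t: 24.68
tcp_pos: [0.5631, 0.0921, 0.1118]
tool_rot: [0.734, 0.679, -0.011, 0.012]
ft_force: [-0.9, -6.6, 2.6]
grip_width: 0.0115
```

```bash
python3 - <<'E'
from h import *
d=snap(16);o=st();T,S=d["top"],d["scene"]
cv2.imwrite("pics/pin16.png",up(S["image"],310,225,50,50,12))
E
```

```text
case xyz mm -31.22 -54.17 111.77 F case [ 0.41 -6.9   2.62] w 11.53 t 24.7833 az 1.4941503540849932 [ 0.7336  0.6794 -0.0112  0.0119] M [-1.576  0.234 -0.013]
```

View pics/pin16.png

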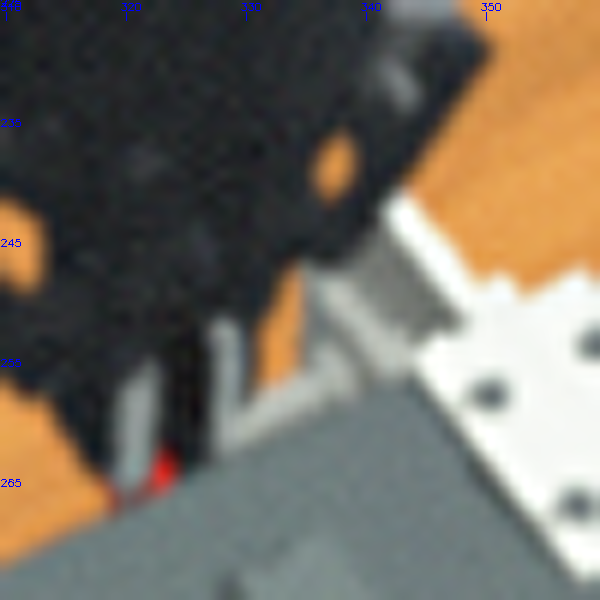

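The collar bears on the ear at (338,256), so I'll release.

Call:
{"fn": "jog_arm", "kwargs": {"delta_pos": [[0, 0, 0], [0, 0, 0], [0, 0, 0], [0, 0, 0], [0, 0, 0], [0, 0, 0]], "delta_rot": [[0, 0, 0], [0, 0, 0], [0, 0, 0], [0, 0, 0], [0, 0, 0], [0, 0, 0]], "jaw": [0.8, 0.7, 0.64, 0.6, 0.6, 0.6]}}

```text
t: 25.28
tcp_pos: [0.5633, 0.0937, 0.1117]
tool_rot: [0.733, 0.68, -0.01, 0.011]
ft_force: [0.3, 0.4, -0.3]
grip_width: 0.0342
```

```bash
python3 - <<'E'
from h import *
d=snap(17);o=st();T,S=d["top"],d["scene"]
cv2.imwrite("pics/pin17.png",up(S["image"],310,225,50,50,12))
E
```

```text
case xyz mm -31.19 -52.63 111.67 F case [ 0.67 -0.39 -0.16] w 34.27 t 25.3833 az 1.4951483005060948 [ 0.7333  0.6798 -0.0101  0.011 ] M [ 0.029 -0.012  0.037]
```

View pics/pin17.png

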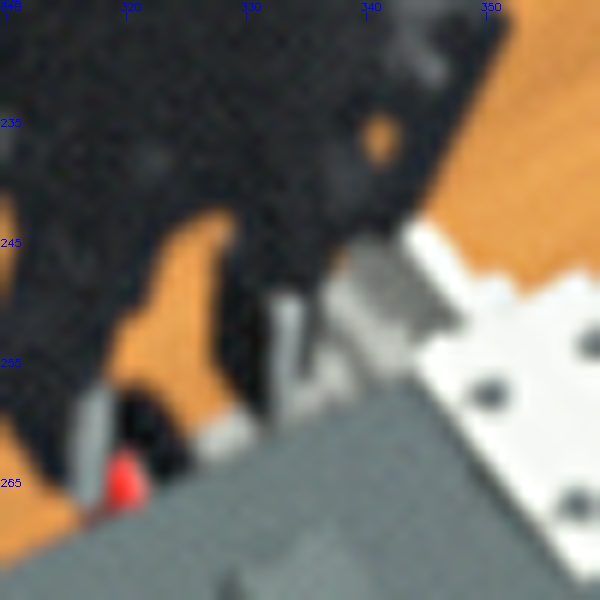

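Call:
{"fn": "jog_arm", "kwargs": {"delta_pos": [[-0.02, -0.35, 0], [0, 0, 0], [0, 0, 0.5], [0, 0, 1], [0, 0, 2], [0, 0, 3], [0, -1, 3], [-1, -2, 1], [-2, -3, 0], [-2.5, -3, 0], [-2.5, -3, 0], [-2.5, -3, 0], [-2, -3, 0], [-2, -3, 0], [-2, -3, 0], [0, 0, 0], [0, 0, 0]], "delta_rot": [[0, 0, 0], [0, 0, 0], [0, 0, 0], [0, 0, 0], [0, 0, 0], [0, 0, 0], [0, 0, 0], [0, 0, 0], [0, 0, 0], [0, 0, 0], [0, 0, 0], [0, 0, 0], [0, 0, 0], [0, 0, 0], [0, 0, 0], [0, 0, 0], [0, 0, 0]], "jaw": [0.6, 0.6, 0.6, 0.6, 0.6, 0.6, 0.6, 0.6, 0.6, 0.6, 0.6, 0.6, 0.6, 0.6, 0.6, 0.6, 0.6]}}

```text
t: 26.8
tcp_pos: [0.3975, -0.1516, 0.2177]
tool_rot: [0.735, 0.678, -0.01, 0.012]
ft_force: [-0.2, 0.9, 0.0]
grip_width: 0.0341
```

```bash
python3 - <<'E'
from h import *
d=snap(18);o=st();T,S=d["top"],d["scene"]
cv2.imwrite("pics/pin18.png",np.hstack([up(T["image"],295,200,40,50,10),up(S["image"],315,230,40,50,10)]))
G=F+EX*.0027+EY*.0017
for k in(-15.5,0,37,78.5):
    p=G-EX*.034+EY*(-.0525+k/1e3)+[0,0,.1043];print(k,proj(T,p).round(1),proj(S,p).round(1))
E
```

```text
case xyz mm -176.77 -308.18 217.34 F case [-0.66  1.24 -0.55] w 34.06 t 26.9 az 1.4945816264153688 [ 0.7334  0.6796 -0.0098  0.0115] M [ 0.066  0.005 -0.013]
-15.5 [341.3 235.1] [317.9 265.2]
0 [334.2 234.2] [323.6 262.5]
37 [317.4 232.2] [337.1 256.1]
78.5 [298.6 229.8] [352.  249.1]
```

View pics/pin18.png

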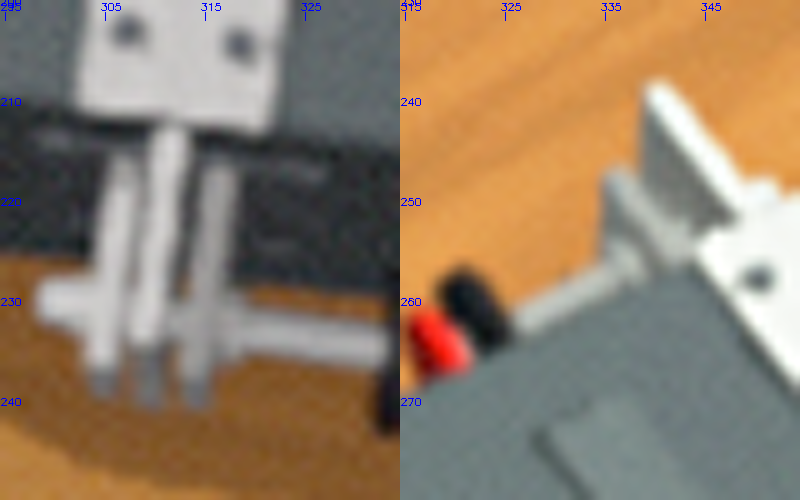

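View pics/top18.png

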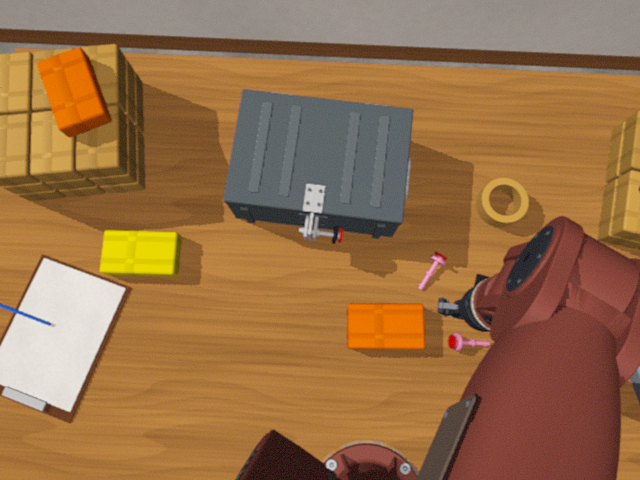

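View pics/scene18.png

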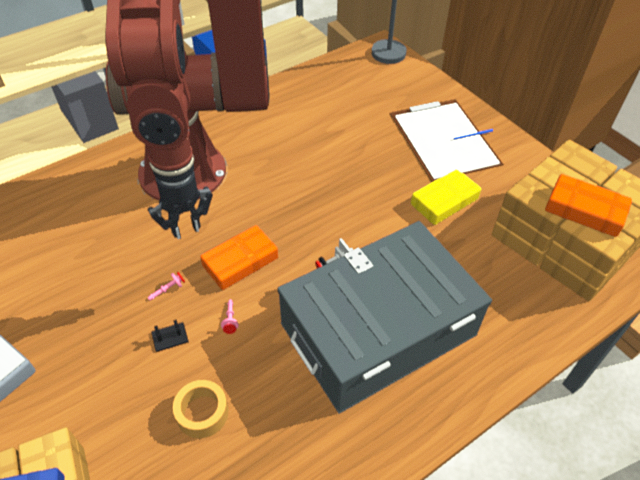

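The top crop shows the pin through both ears and the tongue. The tip is at about (299,230) (predicted (298.6,229.8)), the collar is against the right ear at about (318,232), and the button is out. Last, a check of the bystanders and the button before handing in.

```bash
python3 - <<'E'
from h import *
a=pickle.load(open("cam0.pkl","rb"));b=pickle.load(open("cam18.pkl","rb"))
R={"scene":{"orange":(195,220,285,295),"yellow":(405,165,490,225),"tape":(165,370,235,440),"pink":(140,265,245,340)},"top":{"orange":(340,295,430,355),"yellow":(95,222,185,282),"tape":(470,170,535,235)}}
for n in R:
    for k,(x0,y0,x1,y1) in R[n].items():
        c=[]
        for d in(a,b):
            h=cv2.cvtColor(d[n]["image"],cv2.COLOR_RGB2HSV)[y0:y1,x0:x1].astype(int)
            H,s,v=h[...,0],h[...,1],h[...,2]
            m={"orange":(H<11)&(s>220)&(v>150),"yellow":(H>24)&(s>180),"tape":(H>17)&(s>100)&(v>120),"pink":((H>160)|(H<4))&(s>80)&(v>120)}[k]
            ys,xs=np.nonzero(m);c.append((round(xs.mean()+x0,2),round(ys.mean()+y0,2),len(xs)))
        print(n,k,c)
from rig import arm
arm.close_job()
E
```

```text
scene orange [(np.float64(237.89), np.float64(271.32), 19), (np.float64(235.53), np.float64(271.06), 17)]
scene yellow [(np.float64(447.76), np.float64(193.43), 1877), (np.float64(445.13), np.float64(196.1), 2188)]
scene tape [(np.float64(200.13), np.float64(408.13), 1808), (np.float64(200.01), np.float64(407.93), 1826)]
scene pink [(np.float64(201.08), np.float64(307.01), 501), (np.float64(202.68), np.float64(305.48), 444)]
top orange [(np.float64(nan), np.float64(nan), 0), (np.float64(nan), np.float64(nan), 0)]
top yellow [(np.float64(140.08), np.float64(252.75), 3448), (np.float64(140.08), np.float64(252.75), 3443)]
top tape [(np.float64(504.22), np.float64(200.55), 1214), (np.float64(502.69), np.float64(201.09), 1245)]
the job is handed in; nothing more can be done<stdin>:11: RuntimeWarning: Mean of empty slice.
  ret = ret.dtype.type(ret / rcount)
```

The job is handed in at about 27 s of the 72 s, with no verdict reported. I pressed the lid to its hard stop (about 10.6 N, fingertips at z = 0.150). Then I took the pin off the black rest by flange and button and touched the right ear's front end and top to find the hole line, about 7 mm above keeper_mid. The pin slid through both ears and the tongue with under about 2 N. It stopped with the collar on the ear at about 7 N, and I opened the fingers and backed away.

**Pin and lid:** In the last pictures the tip stands out of the left ear within a pixel of where it should be. The collar is against the right ear and the lid is flat. The red button stands clear of the flange, so it looks sprung out.

**Checks that disagreed or failed:**
- **Button travel:** While I held the pin, the gripper read 11.5 mm instead of the expected 14 mm, and the lock balls still looked out in the pictures. The pin passed both holes all the same. I did not pull on it afterwards to test the lock.
- **Case position:** Touch put the keeper about 2.7 mm further from the robot than the lid corners in the camera had. I used the touch value.
- **Orange parcel:** My colour check for it failed, with almost no pixels matched. By eye it lies where it did.
- **Yellow parcel:** The top view shows no change, but the scene view shifted about 3 pixels, probably from wood pixels in the mask.
- **Tape roll:** The scene view shows no change, but the top view shifted 1.5 pixels, perhaps because the arm is close to it there.

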